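# Change over the vise: finished die block out, edge-standing blanks in, clamped

### The job

Wind the vise open with its T-bar, lift out the finished die block and set it down gently in the blue tray. Then stand every steel blank from the bench upright on one of its short edges on the vise bed between the jaws, face to face as one pack within the width of the jaws, and wind the T-bar clockwise until it resists firmly and the pack is clamped tight. Leave the wrench, the file and the oil can alone.

Things in the scene. Friction and masses are not known exactly. Their poses are not given: they have to be found in the camera images.
- vise: blue machine vise on a grey swivel base, fixed to the bench. Origin on the bench at the base's centre; x runs along the screw from the T-bar to the fixed jaw. Bed (two ways) 72 mm above the bench; jaws 100 mm wide, 40 mm above the bed; fixed jaw face at x = +50 mm. Nut block, 70 mm wide, 106 mm high, at x = -85 to -65 mm. Screw axis 90 mm above the bench. Base lugs, 24 mm high, reach y = +-85 mm
- fixed_jaw_foot (a point): where the fixed jaw's face meets the vise bed, mid-width; axes as the vise
- moving_jaw_foot (a point): where the moving jaw's face meets the vise bed, mid-width; moves with the jaw, axes as the vise
- jaw: the moving jaw with screw and T-bar, dark hardened steel face 100 mm wide. Its frame coincides with the vise's at screw = 0 to within 1 mm (jaws 30 mm apart) and slides along vise -x by 1.91 mm per rad of screw; travel from 16 mm towards the fixed jaw to 30 mm away from it. What it presses on the work with is the clamping force
- screw (a joint): angle of the screw with its T-bar in rad, about 0 at the start, grows as the vise is loosened (anticlockwise looking along vise +x). 12 mm of jaw travel a turn. Turns against about 0.16 N m of friction and stays where it is left; once the jaw meets the work the torque rises steeply within a few tenths of a rad: 0.4 N m, 6 N at a bar ball, is firmly clamped
- bar_hub (a point): centre of the T-bar, on the screw axis, 145 mm from the vise origin towards vise -x at screw = 0; screw, T-bar and jaw travel together along vise x
- bar_a (a point): centre of the steel ball, 20 mm across, on one end of the T-bar, 68 mm from the hub (the bar itself is 10 mm thick, 156 mm long over the balls, and turns in the vertical plane square to the screw). A ball pinched along the screw axis can pivot between the fingers. At screw = 0 this end points 0.9 rad above vise +y (towards +z) and it turns with the screw
- bar_b (a point): centre of the like ball on the other end of the T-bar
- die_block: finished steel die block 30 (x) x 40 (y) x 80 (z) mm, 0.7 kg, with bores through its large faces; at the start it stands clamped between the jaws on the vise bed. Origin at the centre of its underside
- blank1: flat steel blank, 90 (x) x 50 (y) x 10 (z) mm, 0.34 kg, two small holes, lying flat on the bench left of the vise at the start; all blanks are alike and any of them may be absent. Origin at the centre of its underside as it lies, 5 mm below its middle; standing on a short edge its x axis is vertical
- blank2: a blank like blank1
- blank3: a blank like blank1
- tray: open blue plastic tray fixed on the bench right of the vise, 200 (x) x 150 (y) x 45 mm high, walls and floor about 4 mm. Origin at the centre of its underside
- wrench: steel open-end wrench 200 mm long lying on the bench between vise and green toolbox; leave alone
- file: flat file with wooden handle, 280 mm long, lying beyond the blanks; leave alone
- oil_can: small copper-coloured oil can, 60 mm across, 135 mm high with thin spout, beside the fixed jaw; leave alone
Mind the look-alikes: they are no part of the job. Leave any orange look-alike of the blank1 alone. Leave any red look-alike of the blank3 alone.

How it is judged:
By the outcome, as a careful person would: the job done as asked, in the order asked, and still so for the second after the job is handed in, with the robot touching nothing.
Of blank1, blank2, blank3 only 2 to 3 are there at a start; the rules pass over those that are not, and their reading is None.
At some moment in a run one of blank3 may be knocked a few centimetres aside while the robot is not near it.
It also fails if it takes over 210 s, if anything falls off the work surface, if the arm or the gripper's body presses on something with over 40 N, if the wrist force passes 120 N, or if a joint passes its speed limit or range.

### The arm

A 7-joint arm with a two-finger parallel gripper is mounted at the origin on the work surface. World frame = base frame: x ahead of the robot, y to its left, z up, the work surface at z = 0. Lengths are in m, angles in rad, forces in N, time in s.
With the tool pointing down it reaches from about 0.425 to 0.95 m from the base axis. Payload 4.7 kg.
Tool frame: the origin (TCP) lies on the centre line of the jaws, within the pads' length; the fingertips stand 11 mm ahead of it and the grasp point (between the pads) lies 8 mm behind it; y points along the fingers, x is the direction in which the jaws open and shut, and the axes are right-handed (so a half turn about y gives the same grasp; the last joint's range is limited). The gripper opens to 87 mm and grips with 3 to 60 N. Pads are 19 mm wide; open, the fingers measure 117 mm over their backs; the gripper's body (75 mm by 190 mm) begins 51 mm behind the grasp point.
Start: joints at [-1.14, 0.469, -0.049, 1.532, 0.024, 1.141, -0.082], TCP at [0.3, 0.605, 0.234] pointing down, gripper open.
Joint ranges: [-2.59, 2.59], [-0.33, 1.99], [-1.39, 1.29], [0.1, 2.45], [-1.04, 4.18], [0.21, 1.99], [-2.66, 2.66]. Speed limits (rad/s): [2.57, 2.57, 3.14, 3.14, 3.14, 3.14, 3.14].

### API

Orientations are given as [roll, pitch, yaw] about the fixed x, y, z axes, in that order (R = Rz(yaw) Ry(pitch) Rx(roll)).
In Python, from cell import ctrl, imaging, search_frame, masks_of gives the robot as it stands.
- The arm moves only by the tool arm_command, never from a script. Its argument "targets" is a list of rows, each an object of numbers: "wx", "wy", "wz": the turn, a rotation vector about the tool's x, y, z in degrees; "tx", "ty", "tz": the shift along the tool's x, y, z in m; "grip": the finger opening in m, from 0 to 0.087. In form: [{"wx": .., "wy": .., "wz": .., "tx": .., "ty": .., "tz": .., "grip": ..}, ...]. A call has 1 to 12 rows; each row is the pose to reach, as a shift and turn from the pose measured when the call began, along the tool's axes at that moment; what a row does not reach only later rows make up. A row lasts 1/12 s, in which the tool goes at most 41.7 mm and 7.16 degrees, less where a joint would pass 70% of its speed; a pose out of reach is approached as far as the arm can. A call with a gripper value outside its range is refused whole. The fingers move at their own pace and stop on an object; "grip_force" is the grip in N (left out, the last holds). Time passes only in rows, so rows that repeat a pose let the fingers close. It gives the time, the measured TCP pose, the force and the opening at its end, in the units of the state.
- ctrl.observe(): the state, without advancing time (a new reading comes with each control period).
- imaging.camera(name): name is "side" or "top" or "wrist"; returns a dict with "img" (400x640x3 uint8, blue, green, red), "range_z" (400x640 float32, m along the optical axis (not along the pixel's ray), 0 where there is no reading), "camera_matrix" (3x3 intrinsics, pixels), "D" ([k1, k2, p1, p2, k3] as OpenCV has them; the pictures are not rectified), "R" (3x3) and "t" (3): a world point X has camera coordinates R X + t. Camera axes: x right, y down, z forward; pixel columns grow to the right and rows downward; lengths in m; the calibration is good to about 2 mm. A picture is of the moment at which its call begins.
- ctrl.close_job(): hands the job in, once; it reports no verdict.
Trained networks look in a picture, given as the dict that the camera call returned (one of the last four; its "shot" number tells which), for a name from the list of things; names that differ only in an ending like _2 or _b are one class to them, and where a whole thing is asked for, a point or a joint stands for the part that bears it (a point fixed in the world has none). Each returns a list of dicts, best first, with "p" (0 to 1); they miss things now and then, are a little off and sometimes report something else, mostly with a low value. They report only what shows in the picture. A call takes as long as a camera call. They do not tell look-alikes from the thing itself.
- search_frame(picture, target): "bbox" ([left, top, right, bottom] in pixels, round what is visible of it).
- masks_of(picture, target): "mask" (400x640 bool, what is visible of it) and "bbox" ([left, top, right, bottom] in pixels, round what is visible of it).
The state is a dict: "time_s": time; "joints": joint angles; "qd": joint speeds; "tau": joint torques, N m; "tool_pos": TCP position; "ee_rot": TCP orientation; "contact_force": force on the tool from outside, world axes, zero at the start; "moment": the same for the moment, N m; "opening": finger opening in m.
Only numpy, scipy, OpenCV 4.12 (cv2) and the standard library are available. Lean on these libraries where they do the work, as an engineer would, in place of code of your own. Each camera call takes 0.05 s, during which the arm holds its last target. There are 200 camera calls.

## Working session

There is one attempt and no reset: what is moved stays moved. The work goes in short steps, Python scripts to look and compute and a tool call to move; the robot and the scene stay as the last step left them, time stands still between calls to the robot, and variables do not carry over. Pictures are saved under pics/ and viewed, about 12 in all and at most 16, crops included, and the job is handed in when it is done.

Besides the shell and the picture viewer there is one more tool, called after ">>>" in YAML: its name, and indented under it one key for each argument. arm_command: Moves the arm, as the interface text tells. Its arguments: {"type":"object","properties":{"targets":{"type":"array"},"grip_force":{"type":"number"}},"required":["targets"]}

```bash
ls; mkdir -p pics
cat > h.py <<'E'
import numpy as np, cv2
from scipy.spatial.transform import Rotation as Ro
from cell import ctrl, imaging, search_frame, masks_of
def save(p,name,crop=None,s=1):
    im=p["img"]
    if crop: im=im[crop[1]:crop[3],crop[0]:crop[2]]
    if s!=1: im=cv2.resize(im,None,fx=s,fy=s,interpolation=cv2.INTER_CUBIC)
    cv2.imwrite("pics/"+name+".png",im)
def cloud(p,mask=None):
    z=p["range_z"]; m=z>0
    if mask is not None: m&=mask
    v,u=np.nonzero(m)
    n=cv2.undistortPoints(np.stack([u,v],1).astype(np.float64)[:,None],p["camera_matrix"],np.array(p["D"],float))[:,0]
    zz=z[v,u][:,None]
    X=np.hstack([n*zz,zz])
    return (X-np.array(p["t"]))@np.array(p["R"]),u,v
def proj(p,X):
    return cv2.projectPoints(np.array(X,float).reshape(-1,1,3),cv2.Rodrigues(np.array(p["R"]))[0],np.array(p["t"],float),p["camera_matrix"],np.array(p["D"],float))[0][:,0]
def st():
    s=ctrl.observe(); return s
def toolR(s=None):
    s=s or st(); return Ro.from_euler('xyz',s["ee_rot"])
def delta(pos,R=None):
    s=st(); R0=toolR(s); d=R0.inv().apply(np.array(pos)-np.array(s["tool_pos"]))
    out=d.round(4).tolist()
    if R is not None:
        w=(R0.inv()*R).as_rotvec(degrees=True); return out,w.round(2).tolist()
    return out
E
python3 - <<'E'
from h import *
s=st(); print(s); print(toolR(s).as_matrix().round(3))
T=imaging.camera("top"); S=imaging.camera("side")
save(T,"top0"); save(S,"side0")
for p,nm in((T,"top"),(S,"side")):
    print(nm,np.array(p["R"]).round(3).tolist(),p["t"])
    for k in ["vise","jaw","die_block","blank1","tray","bar_a","wrench","file","oil_can"]:
        for d in masks_of(p,k)[:5]:
            X,_,_=cloud(p,d["mask"]); 
            print(nm,k,round(d["p"],2),np.round(d["bbox"]).tolist(),np.median(X,0).round(3) if len(X) else None)
E
```

```text
pics
{'time_s': 0.0, 'joints': array([-1.13988909,  0.469445  , -0.04860378,  1.53369001,  0.02413311,
        1.14100034, -0.08229321]), 'qd': array([ 7.46221216e-04, -9.16590473e-04,  1.69384511e-03,  8.24320917e-04,
        1.02545719e-03, -7.38032160e-05,  4.12749386e-04]), 'tau': array([ 2.59260451e-04, -5.07975197e+01, -8.08853447e-02, -2.36160260e+01,
       -6.14071009e-02,  3.78399901e-02,  1.82336789e-04]), 'tool_pos': array([0.2992852 , 0.60437759, 0.23249872]), 'ee_rot': array([-1.57089432,  0.00195335,  1.11104904]), 'contact_force': array([-0.27042324,  0.19653113,  0.11619054]), 'moment': array([-0.00900768, -0.02495784, -0.03272916]), 'opening': 0.08702364824645283}
[[ 0.444 -0.001 -0.896]
 [ 0.896 -0.002  0.444]
 [-0.002 -1.    -0.   ]]
top [[0.054, -0.999, 0.003], [-0.971, -0.053, -0.232], [0.231, 0.009, -0.973]] [0.02376519 0.55644367 1.41615757]
top vise 0.91 [324.0, 183.0, 413.0, 249.0] [ 0.515 -0.061  0.099]
top jaw 0.55 [342.0, 188.0, 413.0, 251.0] [ 0.509 -0.078  0.108]
top jaw 0.34 [366.0, 213.0, 411.0, 251.0] [ 0.483 -0.168  0.1  ]
top die_block 0.74 [341.0,
[... 1393 characters left out ...]
255.0, 208.0] [0.486 0.344 0.01 ]
side blank1 0.73 [179.0, 195.0, 210.0, 213.0] [0.379 0.445 0.01 ]
side blank1 0.69 [260.0, 202.0, 296.0, 216.0] [0.547 0.241 0.01 ]
side tray 0.9 [383.0, 293.0, 508.0, 399.0] [ 0.468 -0.386  0.004]
side bar_a 0.94 [340.0, 231.0, 396.0, 285.0] [ 0.475 -0.175  0.098]
side wrench 0.7 [447.0, 249.0, 486.0, 300.0] [ 0.677 -0.302  0.007]
side wrench 0.56 [323.0, 215.0, 394.0, 286.0] [ 0.504 -0.082  0.1  ]
side wrench 0.39 [309.0, 203.0, 396.0, 280.0] [ 0.498 -0.078  0.091]
side file 0.65 [262.0, 163.0, 320.0, 204.0] [0.683 0.342 0.009]
side file 0.18 [341.0, 167.0, 362.0, 208.0] [0.725 0.107 0.059]
side oil_can 0.68 [339.0, 171.0, 365.0, 209.0] [0.725 0.107 0.059]
```

Run:
```python
import cv2,numpy as np
a=cv2.imread("pics/top0.png")[110:360,160:480]; b=cv2.imread("pics/side0.png")[150:400,170:520]
a=cv2.resize(a,None,fx=2.2,fy=2.2,interpolation=2)[:560,:800]
cv2.imwrite("pics/a.png",a); b=cv2.resize(b,None,fx=2.2,fy=2.2,interpolation=2); cv2.imwrite("pics/b.png",b)
```

```text
(no output)
```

View pics/a.png

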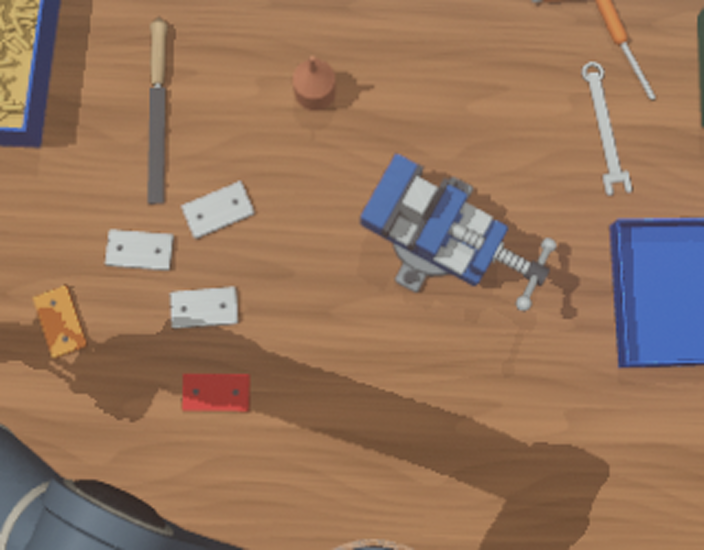

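View pics/b.png

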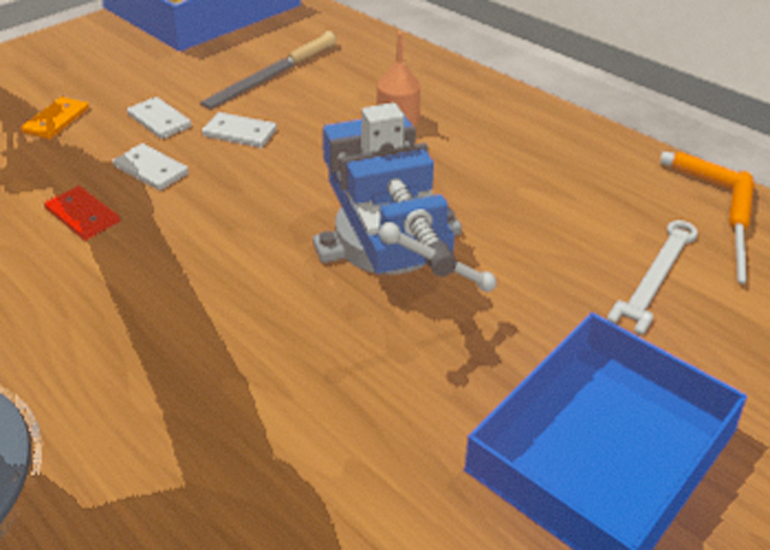

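Three grey blanks lie at about (0.41,0.25), (0.49,0.34) and (0.55,0.24). The orange and red ones are look-alikes. The vise's axis runs at roughly 67°, with bar_a up on the robot's side. I'll go above the vise first.

>>> arm_command:
  targets:
    - {"ty": -0.08}
    - {"tx": -0.5, "ty": -0.15, "tz": -0.47}
    - {"tx": -0.5, "ty": -0.15, "tz": -0.47}
    - {"tx": -0.5, "ty": -0.15, "tz": -0.47}
    - {"tx": -0.5, "ty": -0.15, "tz": -0.47}
    - {"tx": -0.5, "ty": -0.15, "tz": -0.47}
    - {"tx": -0.5, "ty": -0.15, "tz": -0.47}
    - {"tx": -0.5, "ty": -0.15, "tz": -0.47}
    - {"tx": -0.5, "ty": -0.15, "tz": -0.47}
    - {"tx": -0.5, "ty": -0.15, "tz": -0.47}
    - {"tx": -0.5, "ty": -0.15, "tz": -0.47}
    - {"tx": -0.5, "ty": -0.15, "tz": -0.47}

```text
invalid input at $.targets[0]: expected keys wx, wy, wz, tx, ty, tz, grip
```

>>> arm_command:
  targets:
    - {"wx": 0, "wy": 0, "wz": 0, "tx": -0.03, "ty": -0.03, "tz": -0.03, "grip": 0.087}
    - {"wx": 0, "wy": 0, "wz": 0, "tx": -0.5, "ty": -0.15, "tz": -0.47, "grip": 0.087}
    - {"wx": 0, "wy": 0, "wz": 0, "tx": -0.5, "ty": -0.15, "tz": -0.47, "grip": 0.087}
    - {"wx": 0, "wy": 0, "wz": 0, "tx": -0.5, "ty": -0.15, "tz": -0.47, "grip": 0.087}
    - {"wx": 0, "wy": 0, "wz": 0, "tx": -0.5, "ty": -0.15, "tz": -0.47, "grip": 0.087}
    - {"wx": 0, "wy": 0, "wz": 0, "tx": -0.5, "ty": -0.15, "tz": -0.47, "grip": 0.087}
    - {"wx": 0, "wy": 0, "wz": 0, "tx": -0.5, "ty": -0.15, "tz": -0.47, "grip": 0.087}
    - {"wx": 0, "wy": 0, "wz": 0, "tx": -0.5, "ty": -0.15, "tz": -0.47, "grip": 0.087}
    - {"wx": 0, "wy": 0, "wz": 0, "tx": -0.5, "ty": -0.15, "tz": -0.47, "grip": 0.087}
    - {"wx": 0, "wy": 0, "wz": 0, "tx": -0.5, "ty": -0.15, "tz": -0.47, "grip": 0.087}
    - {"wx": 0, "wy": 0, "wz": 0, "tx": -0.5, "ty": -0.15, "tz": -0.47, "grip": 0.087}
    - {"wx": 0, "wy": 0, "wz": 0, "tx": -0.5, "ty": -0.15, "tz": -0.47, "grip": 0.087}

```text
time_s: 2.0
tool_pos: [0.4405, 0.1398, 0.3453]
ee_rot: [-1.571, -0.001, 1.111]
contact_force: [0.2, -0.0, 0.0]
opening: 0.0869
```

Run:
```python
from h import *
s=st();print(s["time_s"],s["tool_pos"],s["ee_rot"],s["joints"])
print(delta([0.50,-0.05,0.38]))
```

```text
2.0 [0.44048402 0.13979306 0.3452919 ] [-1.57120055e+00 -1.20117697e-03  1.11112268e+00] [-0.60727759  0.01856612  0.21381633  1.86354513 -0.00464925  1.25873649
  0.71904796]
[-0.1436, -0.0348, -0.1376]
```

>>> arm_command:
  targets:
    - {"wx": 0, "wy": 0, "wz": 0, "tx": -0.14, "ty": -0.05, "tz": -0.14, "grip": 0.087}
    - {"wx": 0, "wy": 0, "wz": 0, "tx": -0.14, "ty": -0.05, "tz": -0.14, "grip": 0.087}
    - {"wx": 0, "wy": 0, "wz": 0, "tx": -0.14, "ty": -0.05, "tz": -0.14, "grip": 0.087}
    - {"wx": 0, "wy": 0, "wz": 0, "tx": -0.14, "ty": -0.05, "tz": -0.14, "grip": 0.087}
    - {"wx": 0, "wy": 0, "wz": 0, "tx": -0.14, "ty": -0.05, "tz": -0.14, "grip": 0.087}
    - {"wx": 0, "wy": 0, "wz": 0, "tx": -0.14, "ty": -0.05, "tz": -0.14, "grip": 0.087}
    - {"wx": 0, "wy": 0, "wz": 0, "tx": -0.14, "ty": -0.05, "tz": -0.14, "grip": 0.087}
    - {"wx": 0, "wy": 0, "wz": 0, "tx": -0.14, "ty": -0.05, "tz": -0.14, "grip": 0.087}

```text
time_s: 2.67
tool_pos: [0.5036, -0.0473, 0.395]
ee_rot: [-1.571, -0.002, 1.111]
contact_force: [0.2, 0.0, -0.1]
opening: 0.087
```

Run:
```python
from h import *
s=st();print(s["time_s"],s["tool_pos"],s["ee_rot"])
W=imaging.camera("wrist"); save(W,"w1")
print(np.array(W["R"]).round(3).tolist(), (-np.array(W["R"]).T@W["t"]).round(3))
X,u,v=cloud(W); print((W["range_z"]>0).mean())
# ball clusters, die top
for k in ["die_block","bar_a"]:
    for d in masks_of(W,k)[:3]:
        Y,_,_=cloud(W,d["mask"]); print(k,d["p"],np.round(d["bbox"]),np.median(Y,0).round(4),np.percentile(Y[:,2],[5,50,95]).round(3))
m=(X[:,2]>.147)&(X[:,2]<.157); print("die top",m.sum(),cv2.minAreaRect((X[m][:,:2]*1000).astype(np.float32)),X[m].mean(0))
m=(X[:,2]>.107)&(X[:,2]<.116)
print("z112",m.sum(),cv2.minAreaRect((X[m][:,:2]*1000).astype(np.float32)))
T=cv2.imread("pics/w1.png")
for z in [.090]: pass
np.save("w1cloud.npy",np.c_[X,u,v])
```

```text
2.6667 [ 0.50362012 -0.04725702  0.39496654] [-1.57057455e+00 -1.52760950e-03  1.11136346e+00]
[[0.443, 0.896, 0.002], [0.856, -0.424, 0.297], [0.267, -0.13, -0.955]] [ 0.431 -0.012  0.547]
0.99604296875
die_block 0.83 [335. 168. 364. 213.] [ 0.5451 -0.0275  0.152 ] [0.088 0.152 0.154]
bar_a 0.68 [193. 142. 309. 216.] [ 0.484  -0.166   0.0992] [0.058 0.099 0.142]
die top 762 ((552.551025390625, -29.188098907470703), (28.58824348449707, 40.2864875793457), 62.96592712402344) [ 0.5517426  -0.02881086  0.15241571]
z112 4351 ((563.5960083007812, -8.059295654296875), (416.33990478515625, 117.20697784423828), 51.03316879272461)
```

View pics/w1.png

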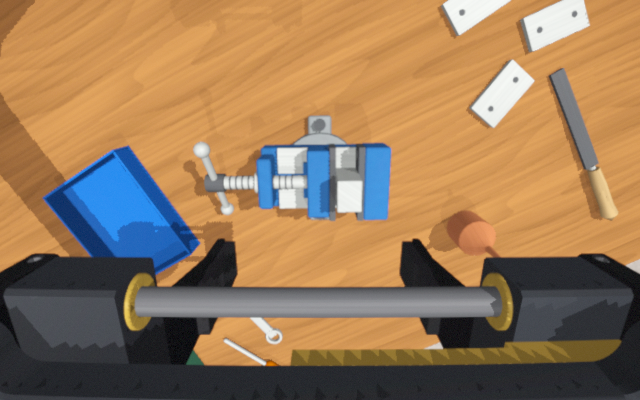

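Run:
```python
from h import *
A=np.load("w1cloud.npy");X=A[:,:3];u=A[:,3];v=A[:,4]
def box(n,u0,v0,u1,v1,z0,z1):
    m=(u>=u0)&(u<=u1)&(v>=v0)&(v<=v1)&(X[:,2]>z0)&(X[:,2]<z1)
    r=cv2.minAreaRect((X[m][:,:2]*1000).astype(np.float32)); print(n,m.sum(),np.round(r[0],1),np.round(r[1],1),round(r[2],2),np.median(X[m],0).round(4)); return X[m]
box("fixed",362,140,392,225,.107,.117)
box("mov",305,140,331,220,.107,.117)
box("nut",255,140,277,215,.101,.111)
a=box("ballA",190,138,212,160,.11,.18)
b=box("ballB",218,202,236,220,.02,.07)
print(a[a[:,2].argmax()],b[b[:,2].argmax()])
h=box("hub",200,172,228,194,.07,.12)
box("screw",226,176,256,190,.07,.12)
m=(u>=330)&(u<=364)&(v>=165)&(v<=215)&(X[:,2]>.149)&(X[:,2]<.156)
r=cv2.minAreaRect((X[m][:,:2]*1000).astype(np.float32));print("die",r)
```

```text
fixed 1984 [565.8   7.1] [ 37.3 100.4] 65.14 [0.5623 0.0077 0.1125]
mov 1634 [533.3 -60.2] [31.7 99.6] 64.31 [ 0.5309 -0.0588  0.1115]
nut 791 [ 501.4 -125.9] [26.9 69.6] 60.79 [ 0.4994 -0.1254  0.1061]
ballA 255 [ 426.2 -168.4] [19.6 23.7] 43.55 [ 0.4257 -0.1657  0.1401]
ballB 139 [ 516.3 -209.3] [19. 23.] 40.09 [ 0.5167 -0.2078  0.0554]
[ 0.42485426 -0.1659562   0.14629902] [ 0.5036944  -0.20646997  0.06644765]
hub 461 [ 471.9 -188. ] [34.1 35.9] 23.63 [ 0.4709 -0.1843  0.1012]
screw 405 [ 486.7 -156.8] [46.4 19.6] 66.15 [ 0.4861 -0.1554  0.0985]
die ((552.8824462890625, -28.887666702270508), (28.013704299926758, 39.90655517578125), 64.56301879882812)
```

>>> arm_command:
  targets:
    - {"wx": 0, "wy": 0, "wz": 0, "tx": -0.142, "ty": 0.16, "tz": 0.019, "grip": 0.06}
    - {"wx": 0, "wy": 0, "wz": 0, "tx": -0.142, "ty": 0.16, "tz": 0.019, "grip": 0.06}
    - {"wx": 0, "wy": 0, "wz": 0, "tx": -0.142, "ty": 0.16, "tz": 0.019, "grip": 0.06}
    - {"wx": 0, "wy": 0, "wz": 0, "tx": -0.142, "ty": 0.16, "tz": 0.019, "grip": 0.06}
    - {"wx": 0, "wy": 0, "wz": 0, "tx": -0.142, "ty": 0.16, "tz": 0.019, "grip": 0.06}
    - {"wx": 0, "wy": 0, "wz": 0, "tx": -0.142, "ty": 0.16, "tz": 0.019, "grip": 0.06}
    - {"wx": 0, "wy": 0, "wz": 0, "tx": -0.142, "ty": 0.19, "tz": 0.019, "grip": 0.06}
    - {"wx": 0, "wy": 0, "wz": 0, "tx": -0.142, "ty": 0.22, "tz": 0.019, "grip": 0.06}
    - {"wx": 0, "wy": 0, "wz": 0, "tx": -0.142, "ty": 0.245, "tz": 0.019, "grip": 0.06}
    - {"wx": 0, "wy": 0, "wz": 0, "tx": -0.142, "ty": 0.26, "tz": 0.019, "grip": 0.06}
    - {"wx": 0, "wy": 0, "wz": 0, "tx": -0.142, "ty": 0.26, "tz": 0.019, "grip": 0.06}
    - {"wx": 0, "wy": 0, "wz": 0, "tx": -0.142, "ty": 0.26, "tz": 0.019, "grip": 0.06}

```text
time_s: 3.82
tool_pos: [0.4241, -0.164, 0.1345]
ee_rot: [-1.569, -0.001, 1.116]
contact_force: [-0.3, -0.8, 1.0]
opening: 0.0598
```

Run:
```python
from h import *
s=st();print(s["time_s"],s["tool_pos"],s["ee_rot"])
print("to ball",delta([.4236,-.1662,.134]))
W=imaging.camera("side"); save(W,"s2",(280,150,440,290),5)
```

```text
3.8167 [ 0.42406383 -0.16398353  0.13453637] [-1.56905886e+00 -8.47310035e-04  1.11588629e+00]
to ball [-0.0022, 0.0005, -0.0006]
```

View pics/s2.png

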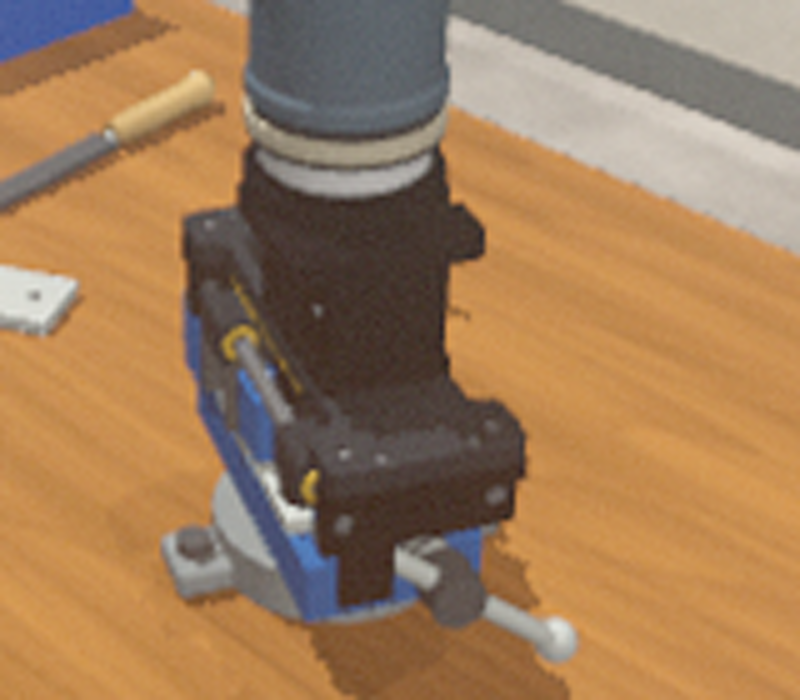

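>>> arm_command:
  grip_force: 35
  targets:
    - {"wx": 0, "wy": 0, "wz": 0, "tx": -0.002, "ty": 0, "tz": 0, "grip": 0.05}
    - {"wx": 0, "wy": 0, "wz": 0, "tx": -0.002, "ty": 0, "tz": 0, "grip": 0.0}
    - {"wx": 0, "wy": 0, "wz": 0, "tx": -0.002, "ty": 0, "tz": 0, "grip": 0.0}
    - {"wx": 0, "wy": 0, "wz": 0, "tx": -0.002, "ty": 0, "tz": 0, "grip": 0.0}
    - {"wx": 0, "wy": 0, "wz": 0, "tx": -0.002, "ty": 0, "tz": 0, "grip": 0.0}
    - {"wx": 0, "wy": 0, "wz": 0, "tx": -0.002, "ty": 0, "tz": 0, "grip": 0.0}
    - {"wx": 0, "wy": 0, "wz": 0, "tx": -0.002, "ty": 0, "tz": 0, "grip": 0.0}
    - {"wx": 0, "wy": 0, "wz": 0, "tx": -0.002, "ty": 0, "tz": 0, "grip": 0.0}

```text
time_s: 4.53
tool_pos: [0.4238, -0.1665, 0.1354]
ee_rot: [-1.571, -0.001, 1.116]
contact_force: [-0.6, -0.3, 0.5]
opening: 0.018
```

>>> arm_command:
  targets:
    - {"wx": 0, "wy": 0, "wz": 0, "tx": 0, "ty": 0.0057, "tz": 0.0043, "grip": 0.0}
    - {"wx": 0, "wy": 0, "wz": 0, "tx": -0.0004, "ty": 0.0118, "tz": 0.008, "grip": 0.0}
    - {"wx": 0, "wy": 0, "wz": 0, "tx": -0.0006, "ty": 0.0182, "tz": 0.011, "grip": 0.0}
    - {"wx": 0, "wy": 0, "wz": 0, "tx": -0.0008, "ty": 0.025, "tz": 0.0133, "grip": 0.0}
    - {"wx": 0, "wy": 0, "wz": 0, "tx": -0.001, "ty": 0.032, "tz": 0.0149, "grip": 0.0}
    - {"wx": 0, "wy": 0, "wz": 0, "tx": -0.0012, "ty": 0.039, "tz": 0.0157, "grip": 0.0}
    - {"wx": 0, "wy": 0, "wz": 0, "tx": -0.0014, "ty": 0.046, "tz": 0.0159, "grip": 0.0}
    - {"wx": 0, "wy": 0, "wz": 0, "tx": -0.0016, "ty": 0.053, "tz": 0.0153, "grip": 0.0}
    - {"wx": 0, "wy": 0, "wz": 0, "tx": -0.0018, "ty": 0.06, "tz": 0.0139, "grip": 0.0}
    - {"wx": 0, "wy": 0, "wz": 0, "tx": -0.002, "ty": 0.067, "tz": 0.0118, "grip": 0.0}
    - {"wx": 0, "wy": 0, "wz": 0, "tx": -0.0022, "ty": 0.0724, "tz": 0.0095, "grip": 0.0}
    - {"wx": 0, "wy": 0, "wz": 0, "tx": -0.0022, "ty": 0.0724, "tz": 0.0095, "grip": 0.0}

```text
time_s: 5.53
tool_pos: [0.4143, -0.1641, 0.0617]
ee_rot: [-1.57, -0.001, 1.116]
contact_force: [1.0, 0.4, -1.4]
opening: 0.018
```

>>> arm_command:
  targets:
    - {"wx": 0, "wy": 0, "wz": 0, "tx": 0, "ty": 0, "tz": 0, "grip": 0.05}
    - {"wx": 0, "wy": 0, "wz": 0, "tx": 0, "ty": 0, "tz": 0, "grip": 0.05}
    - {"wx": 0, "wy": 0, "wz": 0, "tx": 0, "ty": 0, "tz": 0, "grip": 0.05}
    - {"wx": 0, "wy": 0, "wz": 0, "tx": 0, "ty": -0.04, "tz": 0.005, "grip": 0.05}
    - {"wx": 0, "wy": 0, "wz": 0, "tx": 0, "ty": -0.08, "tz": 0.0, "grip": 0.05}
    - {"wx": 0, "wy": 0, "wz": 0, "tx": 0, "ty": -0.11, "tz": -0.02, "grip": 0.05}
    - {"wx": 0, "wy": 0, "wz": 0, "tx": 0, "ty": -0.12, "tz": -0.06, "grip": 0.05}
    - {"wx": 0, "wy": 0, "wz": 0, "tx": 0, "ty": -0.12, "tz": -0.1, "grip": 0.05}
    - {"wx": 0, "wy": 0, "wz": 0, "tx": 0, "ty": -0.12, "tz": -0.123, "grip": 0.05}
    - {"wx": 0, "wy": 0, "wz": 0, "tx": 0, "ty": -0.12, "tz": -0.123, "grip": 0.05}
    - {"wx": 0, "wy": 0, "wz": 0, "tx": 0, "ty": -0.12, "tz": -0.123, "grip": 0.05}
    - {"wx": 0, "wy": 0, "wz": 0, "tx": 0, "ty": -0.12, "tz": -0.123, "grip": 0.05}

```text
time_s: 6.53
tool_pos: [0.5235, -0.218, 0.1811]
ee_rot: [-1.568, -0.0, 1.115]
contact_force: [-0.5, -0.3, -0.4]
opening: 0.0498
```

Run:
```python
from h import *
s=st();print(s["time_s"],s["tool_pos"],s["ee_rot"])
xh=np.array([.435,.9,0]);yh=np.array([-.9,.435,0]);O=np.array([.5336,-.0584,0])
hub=O-.1472*xh+[0,0,.09]
p=imaging.camera("side")
for d in masks_of(p,"bar_a")[:2]: print(d["p"],d["bbox"])
im=p["img"]
for a in (-25,155):
    B=hub+.068*(np.cos(np.radians(a))*yh+np.sin(np.radians(a))*np.array([0,0,1])); c=proj(p,B)[0]; print(a,B.round(4),c,delta(B))
    cv2.circle(im,tuple(int(k) for k in c),3,(0,0,255),1)
save(p,"s3",(280,150,440,290),5)
```

```text
6.5333 [ 0.52351277 -0.21799732  0.1810778 ] [-1.56790484e+00 -3.36138903e-04  1.11506607e+00]
0.75 [340.8, 231.8, 401.2, 287.9]
-25 [ 0.4141 -0.1641  0.0613] [342.42760386 283.73409583] [-0.0, 0.1204, 0.1216]
155 [ 0.525  -0.2177  0.1187] [397.90375839 251.41566866] [0.0007, 0.0626, -0.0015]
```

View pics/s3.png

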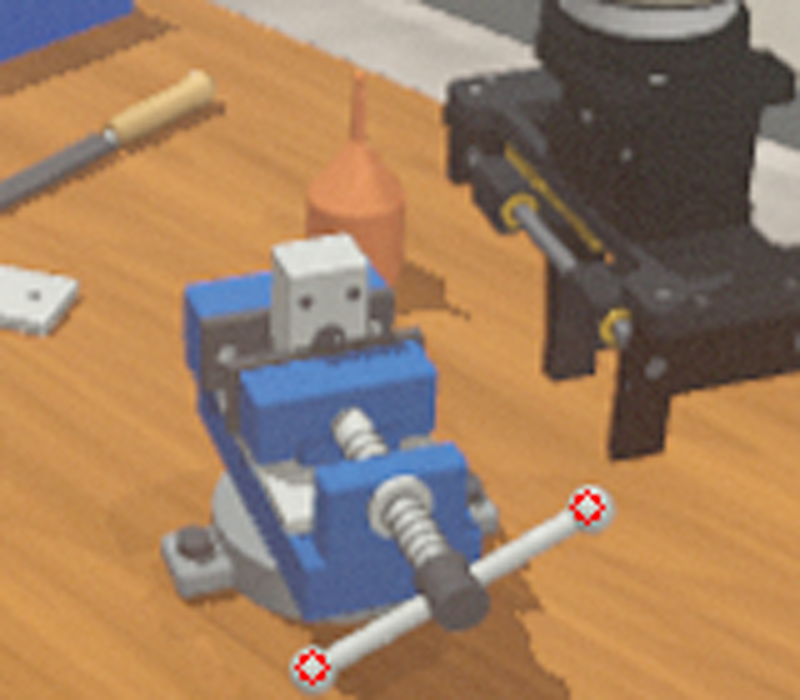

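>>> arm_command:
  targets:
    - {"wx": 0, "wy": 0, "wz": 0, "tx": 0.0007, "ty": 0.035, "tz": -0.0015, "grip": 0.05}
    - {"wx": 0, "wy": 0, "wz": 0, "tx": 0.0007, "ty": 0.062, "tz": -0.0015, "grip": 0.05}
    - {"wx": 0, "wy": 0, "wz": 0, "tx": 0.0007, "ty": 0.062, "tz": -0.0015, "grip": 0.05}
    - {"wx": 0, "wy": 0, "wz": 0, "tx": 0.0007, "ty": 0.062, "tz": -0.0015, "grip": 0.05}
    - {"wx": 0, "wy": 0, "wz": 0, "tx": 0.0007, "ty": 0.062, "tz": -0.0015, "grip": 0.0}
    - {"wx": 0, "wy": 0, "wz": 0, "tx": 0.0007, "ty": 0.062, "tz": -0.0015, "grip": 0.0}
    - {"wx": 0, "wy": 0, "wz": 0, "tx": 0.0007, "ty": 0.062, "tz": -0.0015, "grip": 0.0}
    - {"wx": 0, "wy": 0, "wz": 0, "tx": 0.0007, "ty": 0.062, "tz": -0.0015, "grip": 0.0}
    - {"wx": 0, "wy": 0, "wz": 0, "tx": 0.0007, "ty": 0.062, "tz": -0.0015, "grip": 0.0}
    - {"wx": 0, "wy": 0, "wz": 0, "tx": 0.0007, "ty": 0.062, "tz": -0.0015, "grip": 0.0}

```text
time_s: 7.47
tool_pos: [0.5253, -0.2177, 0.1199]
ee_rot: [-1.569, -0.001, 1.115]
contact_force: [-0.9, 1.2, 2.2]
opening: 0.0182
```

>>> arm_command:
  targets:
    - {"wx": 0, "wy": 0, "wz": 0, "tx": -0.0003, "ty": -0.0093, "tz": 0.0053, "grip": 0.0}
    - {"wx": 0, "wy": 0, "wz": 0, "tx": -0.0006, "ty": -0.0176, "tz": 0.0119, "grip": 0.0}
    - {"wx": 0, "wy": 0, "wz": 0, "tx": -0.0009, "ty": -0.0248, "tz": 0.0198, "grip": 0.0}
    - {"wx": 0, "wy": 0, "wz": 0, "tx": -0.0012, "ty": -0.0307, "tz": 0.0287, "grip": 0.0}
    - {"wx": 0, "wy": 0, "wz": 0, "tx": -0.0015, "ty": -0.0352, "tz": 0.0384, "grip": 0.0}
    - {"wx": 0, "wy": 0, "wz": 0, "tx": -0.0018, "ty": -0.038, "tz": 0.0487, "grip": 0.0}
    - {"wx": 0, "wy": 0, "wz": 0, "tx": -0.0021, "ty": -0.0392, "tz": 0.0593, "grip": 0.0}
    - {"wx": 0, "wy": 0, "wz": 0, "tx": -0.0024, "ty": -0.0388, "tz": 0.0699, "grip": 0.0}
    - {"wx": 0, "wy": 0, "wz": 0, "tx": -0.0027, "ty": -0.0366, "tz": 0.0804, "grip": 0.0}
    - {"wx": 0, "wy": 0, "wz": 0, "tx": -0.003, "ty": -0.0329, "tz": 0.0904, "grip": 0.0}
    - {"wx": 0, "wy": 0, "wz": 0, "tx": -0.003, "ty": -0.0329, "tz": 0.0904, "grip": 0.0}

```text
time_s: 8.38
tool_pos: [0.441, -0.1802, 0.1543]
ee_rot: [-1.568, -0.003, 1.115]
contact_force: [-2.6, 0.4, 13.0]
opening: 0.0174
```

>>> arm_command:
  targets:
    - {"wx": 0, "wy": 0, "wz": 0, "tx": -0.0003, "ty": 0.0053, "tz": 0.0093, "grip": 0.0}
    - {"wx": 0, "wy": 0, "wz": 0, "tx": -0.0006, "ty": 0.0119, "tz": 0.0176, "grip": 0.0}
    - {"wx": 0, "wy": 0, "wz": 0, "tx": -0.0009, "ty": 0.0198, "tz": 0.0248, "grip": 0.0}
    - {"wx": 0, "wy": 0, "wz": 0, "tx": -0.0012, "ty": 0.0287, "tz": 0.0307, "grip": 0.0}
    - {"wx": 0, "wy": 0, "wz": 0, "tx": -0.0015, "ty": 0.0384, "tz": 0.0352, "grip": 0.0}
    - {"wx": 0, "wy": 0, "wz": 0, "tx": -0.0018, "ty": 0.0487, "tz": 0.038, "grip": 0.0}
    - {"wx": 0, "wy": 0, "wz": 0, "tx": -0.0021, "ty": 0.0593, "tz": 0.0392, "grip": 0.0}
    - {"wx": 0, "wy": 0, "wz": 0, "tx": -0.0024, "ty": 0.0699, "tz": 0.0388, "grip": 0.0}
    - {"wx": 0, "wy": 0, "wz": 0, "tx": -0.0027, "ty": 0.0804, "tz": 0.0366, "grip": 0.0}
    - {"wx": 0, "wy": 0, "wz": 0, "tx": -0.003, "ty": 0.0904, "tz": 0.0329, "grip": 0.0}
    - {"wx": 0, "wy": 0, "wz": 0, "tx": -0.003, "ty": 0.0904, "tz": 0.0329, "grip": 0.0}

```text
time_s: 9.3
tool_pos: [0.4063, -0.1668, 0.0617]
ee_rot: [-1.56, -0.002, 1.115]
contact_force: [-4.2, 1.7, -2.3]
opening: 0.0178
```

>>> arm_command:
  targets:
    - {"wx": 0, "wy": 0, "wz": 0, "tx": 0, "ty": 0, "tz": 0, "grip": 0.06}
    - {"wx": 0, "wy": 0, "wz": 0, "tx": 0, "ty": 0, "tz": 0, "grip": 0.06}
    - {"wx": 0, "wy": 0, "wz": 0, "tx": 0, "ty": 0, "tz": 0, "grip": 0.06}
    - {"wx": 0, "wy": 0, "wz": 0, "tx": 0, "ty": -0.04, "tz": 0.005, "grip": 0.06}
    - {"wx": 0, "wy": 0, "wz": 0, "tx": 0, "ty": -0.08, "tz": 0.005, "grip": 0.06}
    - {"wx": 0, "wy": 0, "wz": 0, "tx": 0, "ty": -0.12, "tz": 0.0, "grip": 0.06}
    - {"wx": 0, "wy": 0, "wz": 0, "tx": 0.02, "ty": -0.145, "tz": -0.01, "grip": 0.06}
    - {"wx": 0, "wy": 0, "wz": 0, "tx": 0.055, "ty": -0.145, "tz": -0.025, "grip": 0.06}
    - {"wx": 0, "wy": 0, "wz": 0, "tx": 0.09, "ty": -0.145, "tz": -0.04, "grip": 0.06}
    - {"wx": 0, "wy": 0, "wz": 0, "tx": 0.125, "ty": -0.145, "tz": -0.055, "grip": 0.06}
    - {"wx": 0, "wy": 0, "wz": 0, "tx": 0.16, "ty": -0.145, "tz": -0.071, "grip": 0.06}
    - {"wx": 0, "wy": 0, "wz": 0, "tx": 0.188, "ty": -0.145, "tz": -0.071, "grip": 0.06}

```text
time_s: 10.3
tool_pos: [0.5582, -0.0281, 0.2072]
ee_rot: [-1.564, -0.003, 1.116]
contact_force: [1.6, -0.4, -0.5]
opening: 0.0598
```

Run:
```python
from h import *
s=st();print(s["time_s"],s["tool_pos"],s["ee_rot"],s["joints"].round(2))
Rd=Ro.from_euler('xyz',[-np.pi/2,0,np.radians(64.3)])
print(delta([.5529,-.0289,.132],Rd))
```

```text
10.3 [ 0.55815477 -0.02812607  0.20718211] [-1.56404056 -0.00347903  1.11608946] [-0.41  0.33  0.49  1.86 -0.19  1.    1.28]
([-0.0033, 0.0752, 0.0039], [-0.39, -0.35, 0.2])
```

>>> arm_command:
  grip_force: 50
  targets:
    - {"wx": -0.4, "wy": -0.3, "wz": 0.2, "tx": -0.003, "ty": 0.035, "tz": 0.004, "grip": 0.06}
    - {"wx": -0.4, "wy": -0.3, "wz": 0.2, "tx": -0.003, "ty": 0.06, "tz": 0.004, "grip": 0.06}
    - {"wx": -0.4, "wy": -0.3, "wz": 0.2, "tx": -0.003, "ty": 0.075, "tz": 0.004, "grip": 0.06}
    - {"wx": -0.4, "wy": -0.3, "wz": 0.2, "tx": -0.003, "ty": 0.075, "tz": 0.004, "grip": 0.06}
    - {"wx": -0.4, "wy": -0.3, "wz": 0.2, "tx": -0.003, "ty": 0.075, "tz": 0.004, "grip": 0.06}
    - {"wx": -0.4, "wy": -0.3, "wz": 0.2, "tx": -0.003, "ty": 0.075, "tz": 0.004, "grip": 0.0}
    - {"wx": -0.4, "wy": -0.3, "wz": 0.2, "tx": -0.003, "ty": 0.075, "tz": 0.004, "grip": 0.0}
    - {"wx": -0.4, "wy": -0.3, "wz": 0.2, "tx": -0.003, "ty": 0.075, "tz": 0.004, "grip": 0.0}
    - {"wx": -0.4, "wy": -0.3, "wz": 0.2, "tx": -0.003, "ty": 0.075, "tz": 0.004, "grip": 0.0}
    - {"wx": -0.4, "wy": -0.3, "wz": 0.2, "tx": -0.003, "ty": 0.075, "tz": 0.004, "grip": 0.0}
    - {"wx": -0.4, "wy": -0.3, "wz": 0.2, "tx": -0.003, "ty": 0.075, "tz": 0.004, "grip": 0.0}

```text
time_s: 11.22
tool_pos: [0.553, -0.0291, 0.1327]
ee_rot: [-1.572, 0.0, 1.121]
contact_force: [-0.1, 0.6, 3.2]
opening: 0.0294
```

>>> arm_command:
  targets:
    - {"wx": 0, "wy": 0, "wz": 0, "tx": -0.001, "ty": -0.01, "tz": 0, "grip": 0.0}
    - {"wx": 0, "wy": 0, "wz": 0, "tx": -0.003, "ty": -0.03, "tz": 0, "grip": 0.0}
    - {"wx": 0, "wy": 0, "wz": 0, "tx": -0.003, "ty": -0.055, "tz": 0, "grip": 0.0}
    - {"wx": 0, "wy": 0, "wz": 0, "tx": -0.003, "ty": -0.085, "tz": 0, "grip": 0.0}
    - {"wx": 0, "wy": 0, "wz": 0, "tx": -0.003, "ty": -0.115, "tz": 0, "grip": 0.0}
    - {"wx": 0, "wy": 0, "wz": 0, "tx": -0.003, "ty": -0.13, "tz": 0, "grip": 0.0}
    - {"wx": 0, "wy": 0, "wz": 0, "tx": -0.003, "ty": -0.13, "tz": 0, "grip": 0.0}

```text
time_s: 11.8
tool_pos: [0.553, -0.0321, 0.266]
ee_rot: [-1.577, -0.003, 1.121]
contact_force: [0.9, 0.4, -6.9]
opening: 0.0298
```

Run:
```python
from h import *
s=st();print(s["time_s"],s["tool_pos"],s["ee_rot"],s["contact_force"])
p=imaging.camera("top"); 
for d in masks_of(p,"tray")[:2]:
    X,_,_=cloud(p,d["mask"]); m=X[:,2]>.04; print(d["p"],d["bbox"],cv2.minAreaRect((X[:,:2]*1000).astype(np.float32)), cv2.minAreaRect((X[m][:,:2]*1000).astype(np.float32)))
p=imaging.camera("side"); 
for d in masks_of(p,"tray")[:1]:
    X,_,_=cloud(p,d["mask"]); print(d["p"],cv2.minAreaRect((X[:,:2]*1000).astype(np.float32)))
```

```text
11.8 [ 0.55296577 -0.03210139  0.26604633] [-1.57667086 -0.00306789  1.12104362] [ 0.86857737  0.44902557 -6.91271373]
0.69 [434.5, 210.4, 496.5, 276.5] ((465.65765380859375, -393.44586181640625), (202.46253967285156, 167.89830017089844), 3.806133508682251) ((465.3883361816406, -386.636474609375), (201.35848999023438, 152.8355712890625), 4.168176174163818)
0.91 ((487.5135803222656, -375.48114013671875), (252.2679901123047, 173.9771270751953), 4.1532511711120605)
```

>>> arm_command:
  targets:
    - {"wx": 0, "wy": 0, "wz": 0, "tx": -0.02, "ty": 0, "tz": -0.004, "grip": 0.0}
    - {"wx": 0, "wy": 0, "wz": 0, "tx": -0.05, "ty": 0, "tz": -0.01, "grip": 0.0}
    - {"wx": 0, "wy": 0, "wz": 0, "tx": -0.085, "ty": 0, "tz": -0.019, "grip": 0.0}
    - {"wx": 0, "wy": 0, "wz": 0, "tx": -0.12, "ty": 0, "tz": -0.027, "grip": 0.0}
    - {"wx": 0, "wy": 0, "wz": 0, "tx": -0.155, "ty": 0, "tz": -0.035, "grip": 0.0}
    - {"wx": 0, "wy": 0, "wz": 0, "tx": -0.19, "ty": 0, "tz": -0.043, "grip": 0.0}
    - {"wx": 0, "wy": 0, "wz": 0, "tx": -0.225, "ty": 0, "tz": -0.05, "grip": 0.0}
    - {"wx": 0, "wy": 0, "wz": 0, "tx": -0.26, "ty": 0, "tz": -0.058, "grip": 0.0}
    - {"wx": 0, "wy": 0, "wz": 0, "tx": -0.295, "ty": 0, "tz": -0.066, "grip": 0.0}
    - {"wx": 0, "wy": 0, "wz": 0, "tx": -0.325, "ty": 0, "tz": -0.073, "grip": 0.0}
    - {"wx": 0, "wy": 0, "wz": 0, "tx": -0.345, "ty": 0, "tz": -0.078, "grip": 0.0}
    - {"wx": 0, "wy": 0, "wz": 0, "tx": -0.356, "ty": 0, "tz": -0.08, "grip": 0.0}

```text
time_s: 13.0
tool_pos: [0.4644, -0.3899, 0.259]
ee_rot: [-1.564, 0.005, 1.116]
contact_force: [-1.0, -0.1, -7.3]
opening: 0.0295
```

Run:
```python
from h import *
s=st();print(s["time_s"],s["tool_pos"],s["ee_rot"],s["contact_force"],s["joints"].round(2))
print(delta([.47,-.387,.07],Ro.from_euler('xyz',[-np.pi/2,0,1.121])))
```

```text
13.0 [ 0.46440968 -0.38993955  0.25897908] [-1.56365053  0.00490278  1.11649125] [-0.98177381 -0.05801195 -7.30994178] [ 0.14  0.38  0.65  1.7  -0.24  1.15  1.97]
([0.006, 0.1889, -0.0051], [-0.41, -0.26, -0.28])
```

>>> arm_command:
  targets:
    - {"wx": -0.2, "wy": -0.1, "wz": -0.1, "tx": 0.003, "ty": 0.02, "tz": -0.003, "grip": 0.0}
    - {"wx": -0.4, "wy": -0.3, "wz": -0.3, "tx": 0.006, "ty": 0.045, "tz": -0.005, "grip": 0.0}
    - {"wx": -0.4, "wy": -0.3, "wz": -0.3, "tx": 0.006, "ty": 0.075, "tz": -0.005, "grip": 0.0}
    - {"wx": -0.4, "wy": -0.3, "wz": -0.3, "tx": 0.006, "ty": 0.105, "tz": -0.005, "grip": 0.0}
    - {"wx": -0.4, "wy": -0.3, "wz": -0.3, "tx": 0.006, "ty": 0.13, "tz": -0.005, "grip": 0.0}
    - {"wx": -0.4, "wy": -0.3, "wz": -0.3, "tx": 0.006, "ty": 0.15, "tz": -0.005, "grip": 0.0}
    - {"wx": -0.4, "wy": -0.3, "wz": -0.3, "tx": 0.006, "ty": 0.165, "tz": -0.005, "grip": 0.0}
    - {"wx": -0.4, "wy": -0.3, "wz": -0.3, "tx": 0.006, "ty": 0.177, "tz": -0.005, "grip": 0.0}
    - {"wx": -0.4, "wy": -0.3, "wz": -0.3, "tx": 0.006, "ty": 0.184, "tz": -0.005, "grip": 0.0}
    - {"wx": -0.4, "wy": -0.3, "wz": -0.3, "tx": 0.006, "ty": 0.187, "tz": -0.005, "grip": 0.0}
    - {"wx": -0.4, "wy": -0.3, "wz": -0.3, "tx": 0.006, "ty": 0.187, "tz": -0.005, "grip": 0.0}
    - {"wx": -0.4, "wy": -0.3, "wz": -0.3, "tx": 0.006, "ty": 0.187, "tz": -0.005, "grip": 0.0}

```text
time_s: 14.0
tool_pos: [0.4705, -0.3873, 0.0725]
ee_rot: [-1.572, -0.0, 1.122]
contact_force: [0.1, 0.2, -7.4]
opening: 0.0293
```

>>> arm_command:
  targets:
    - {"wx": 0, "wy": 0, "wz": 0, "tx": 0, "ty": 0.001, "tz": 0, "grip": 0.0}
    - {"wx": 0, "wy": 0, "wz": 0, "tx": 0, "ty": 0.002, "tz": 0, "grip": 0.0}
    - {"wx": 0, "wy": 0, "wz": 0, "tx": 0, "ty": 0.003, "tz": 0, "grip": 0.0}
    - {"wx": 0, "wy": 0, "wz": 0, "tx": 0, "ty": 0.004, "tz": 0, "grip": 0.0}
    - {"wx": 0, "wy": 0, "wz": 0, "tx": 0, "ty": 0.005, "tz": 0, "grip": 0.0}
    - {"wx": 0, "wy": 0, "wz": 0, "tx": 0, "ty": 0.005, "tz": 0, "grip": 0.0}

```text
time_s: 14.5
tool_pos: [0.4704, -0.3872, 0.0674]
ee_rot: [-1.572, -0.0, 1.122]
contact_force: [0.3, 0.8, -7.1]
opening: 0.0295
```

>>> arm_command:
  targets:
    - {"wx": 0, "wy": 0, "wz": 0, "tx": 0, "ty": 0.001, "tz": 0, "grip": 0.0}
    - {"wx": 0, "wy": 0, "wz": 0, "tx": 0, "ty": 0.0015, "tz": 0, "grip": 0.0}
    - {"wx": 0, "wy": 0, "wz": 0, "tx": 0, "ty": 0.002, "tz": 0, "grip": 0.0}
    - {"wx": 0, "wy": 0, "wz": 0, "tx": 0, "ty": 0.0025, "tz": 0, "grip": 0.0}
    - {"wx": 0, "wy": 0, "wz": 0, "tx": 0, "ty": 0.003, "tz": 0, "grip": 0.0}
    - {"wx": 0, "wy": 0, "wz": 0, "tx": 0, "ty": 0.003, "tz": 0, "grip": 0.0}

```text
time_s: 15.0
tool_pos: [0.4704, -0.3872, 0.0648]
ee_rot: [-1.572, -0.001, 1.122]
contact_force: [-1.6, 0.7, -3.5]
opening: 0.0297
```

>>> arm_command:
  targets:
    - {"wx": 0, "wy": 0, "wz": 0, "tx": 0, "ty": 0.001, "tz": 0, "grip": 0.0}
    - {"wx": 0, "wy": 0, "wz": 0, "tx": 0, "ty": 0.001, "tz": 0, "grip": 0.028}
    - {"wx": 0, "wy": 0, "wz": 0, "tx": 0, "ty": 0.001, "tz": 0, "grip": 0.034}
    - {"wx": 0, "wy": 0, "wz": 0, "tx": 0, "ty": 0.001, "tz": 0, "grip": 0.045}
    - {"wx": 0, "wy": 0, "wz": 0, "tx": 0, "ty": 0.001, "tz": 0, "grip": 0.06}
    - {"wx": 0, "wy": 0, "wz": 0, "tx": 0, "ty": 0.001, "tz": 0, "grip": 0.07}
    - {"wx": 0, "wy": 0, "wz": 0, "tx": 0, "ty": -0.02, "tz": 0, "grip": 0.07}
    - {"wx": 0, "wy": 0, "wz": 0, "tx": 0, "ty": -0.06, "tz": 0, "grip": 0.07}
    - {"wx": 0, "wy": 0, "wz": 0, "tx": 0, "ty": -0.1, "tz": 0, "grip": 0.07}
    - {"wx": 0, "wy": 0, "wz": 0, "tx": 0, "ty": -0.14, "tz": 0, "grip": 0.07}
    - {"wx": 0, "wy": 0, "wz": 0, "tx": 0, "ty": -0.18, "tz": 0, "grip": 0.07}
    - {"wx": 0, "wy": 0, "wz": 0, "tx": 0, "ty": -0.2, "tz": 0, "grip": 0.07}

```text
time_s: 16.0
tool_pos: [0.4714, -0.3892, 0.2702]
ee_rot: [-1.58, 0.001, 1.121]
contact_force: [0.8, -0.2, 0.8]
opening: 0.0699
```

Run:
```python
from h import *
p=imaging.camera("top"); save(p,"t4")
for d in masks_of(p,"die_block")[:2]:
    X,_,_=cloud(p,d["mask"]); print("die",d["p"],np.median(X,0).round(3))
for d in masks_of(p,"blank1")[:7]:
    X,_,_=cloud(p,d["mask"]); r=cv2.minAreaRect((X[:,:2]*1000).astype(np.float32)); c=np.median(p["img"][d["mask"]],0)
    print(round(d["p"],2),np.round(r[0]),np.round(r[1]),round(r[2],1),c, np.median(X[:,2]).round(3))
p=imaging.camera("side")
for d in masks_of(p,"blank1")[:7]:
    X,_,_=cloud(p,d["mask"]); r=cv2.minAreaRect((X[:,:2]*1000).astype(np.float32)); c=np.median(p["img"][d["mask"]],0)
    print("side",round(d["p"],2),np.round(r[0]),np.round(r[1]),round(r[2],1),c)
```

```text
die 0.24 [ 0.504 -0.089  0.108]
0.98 [439. 236.] [51. 88.] 9.1 [195. 198. 195.] 0.011
0.94 [555. 246.] [58. 92.] 26.6 [194. 197. 194.] 0.011
0.84 [489. 352.] [56. 99.] 0.8 [195. 198. 194.] 0.01
0.79 [298. 226.] [55. 93.] 4.7 [ 74.  81. 201.] 0.01
0.78 [381. 451.] [90. 50.] 22.0 [ 84. 152. 203.] 0.01
side 0.82 [439. 235.] [51. 92.] 7.9 [220. 228. 228.]
side 0.74 [302. 228.] [58. 95.] 2.3 [ 21.  58. 245.]
side 0.66 [386. 460.] [108.  66.] 25.9 [  0. 167. 255.]
side 0.65 [552. 242.] [54. 86.] 25.6 [220.  227.5 227. ]
```

>>> arm_command:
  targets:
    - {"wx": 0, "wy": 4, "wz": 0, "tx": 0.02, "ty": -0.02, "tz": 0.009, "grip": 0.07}
    - {"wx": 0, "wy": 10, "wz": 0, "tx": 0.05, "ty": -0.04, "tz": 0.02, "grip": 0.07}
    - {"wx": 0, "wy": 54, "wz": 0, "tx": 0.61, "ty": -0.06, "tz": 0.274, "grip": 0.07}
    - {"wx": 0, "wy": 54, "wz": 0, "tx": 0.61, "ty": -0.06, "tz": 0.274, "grip": 0.07}
    - {"wx": 0, "wy": 54, "wz": 0, "tx": 0.61, "ty": -0.06, "tz": 0.274, "grip": 0.07}
    - {"wx": 0, "wy": 54, "wz": 0, "tx": 0.61, "ty": -0.06, "tz": 0.274, "grip": 0.07}
    - {"wx": 0, "wy": 54, "wz": 0, "tx": 0.61, "ty": -0.06, "tz": 0.274, "grip": 0.07}
    - {"wx": 0, "wy": 54, "wz": 0, "tx": 0.61, "ty": -0.06, "tz": 0.274, "grip": 0.07}
    - {"wx": 0, "wy": 54, "wz": 0, "tx": 0.61, "ty": -0.06, "tz": 0.274, "grip": 0.07}
    - {"wx": 0, "wy": 54, "wz": 0, "tx": 0.61, "ty": -0.06, "tz": 0.274, "grip": 0.07}
    - {"wx": 0, "wy": 54, "wz": 0, "tx": 0.61, "ty": -0.06, "tz": 0.274, "grip": 0.07}
    - {"wx": 0, "wy": 54, "wz": 0, "tx": 0.61, "ty": -0.06, "tz": 0.274, "grip": 0.07}

```text
time_s: 17.25
tool_pos: [0.4817, 0.0353, 0.3147]
ee_rot: [-1.57, 0.003, 0.179]
contact_force: [1.2, 0.7, -0.5]
opening: 0.0702
```

```bash
cat >> h.py <<'E'
def Rdown(phi,al=0): return Ro.from_euler('xyz',[-90,0,phi],degrees=True)*Ro.from_euler('x',al,degrees=True)
E
python3 - <<'E'
from h import *
s=st();print(s["time_s"],s["tool_pos"],s["ee_rot"],s["joints"].round(2))
print(delta([.49,.28,.33],Rdown(10)))
p=imaging.camera("side")
for d in masks_of(p,"die_block")[:3]: 
    X,_,_=cloud(p,d["mask"]);print("die",d["p"],d["bbox"],np.median(X,0).round(3),X[:,2].max())
save(p,"s5",(370,240,530,400),3)
E
```

```text
17.25 [0.48171144 0.03534896 0.31470435] [-1.56963992  0.00284806  0.17935654] [-0.69  0.08  0.57  1.89 -0.05  1.2   0.08]
([0.0518, -0.0152, 0.2393], [-0.07, 0.28, -0.16])
die 0.59 [434.6, 315.2, 462.1, 360.8] [ 0.457 -0.392  0.058] 0.08557537992547679
```

>>> arm_command:
  targets:
    - {"wx": 0, "wy": 0, "wz": 0, "tx": 0.005, "ty": 0, "tz": 0.02, "grip": 0.07}
    - {"wx": 0, "wy": 0, "wz": 0, "tx": 0.052, "ty": -0.015, "tz": 0.24, "grip": 0.07}
    - {"wx": 0, "wy": 0, "wz": 0, "tx": 0.052, "ty": -0.015, "tz": 0.24, "grip": 0.07}
    - {"wx": 0, "wy": 0, "wz": 0, "tx": 0.052, "ty": -0.015, "tz": 0.24, "grip": 0.07}
    - {"wx": 0, "wy": 0, "wz": 0, "tx": 0.052, "ty": -0.015, "tz": 0.24, "grip": 0.07}
    - {"wx": 0, "wy": 0, "wz": 0, "tx": 0.052, "ty": -0.015, "tz": 0.24, "grip": 0.07}
    - {"wx": 0, "wy": 0, "wz": 0, "tx": 0.052, "ty": -0.015, "tz": 0.24, "grip": 0.07}
    - {"wx": 0, "wy": 0, "wz": 0, "tx": 0.052, "ty": -0.015, "tz": 0.24, "grip": 0.07}
    - {"wx": 0, "wy": 0, "wz": 0, "tx": 0.052, "ty": -0.015, "tz": 0.24, "grip": 0.07}
    - {"wx": 0, "wy": 0, "wz": 0, "tx": 0.052, "ty": -0.015, "tz": 0.24, "grip": 0.07}

```text
time_s: 18.18
tool_pos: [0.4873, 0.2849, 0.3286]
ee_rot: [-1.57, 0.005, 0.19]
contact_force: [0.5, -0.1, 0.2]
opening: 0.0698
```

Run:
```python
from h import *
s=st();print(s["time_s"],s["tool_pos"],s["ee_rot"],s["joints"].round(2))
p=imaging.camera("wrist"); save(p,"w6")
for d in masks_of(p,"blank1")[:6]:
    X,_,_=cloud(p,d["mask"]); X=X[(X[:,2]>.004)&(X[:,2]<.02)]
    c=np.median(p["img"][d["mask"]],0)
    q=(X[:,:2]*1000).astype(np.float32)
    # trim outliers: use erosion-free robust rect through mask contour at plane z=.01
    r=cv2.minAreaRect(q); print(round(d["p"],2),np.round(d["bbox"]),np.round(r[0],1),np.round(r[1],1),round(r[2],1),"mean",q.mean(0).round(1),c)
    C=np.cov(q.T);w,V=np.linalg.eigh(C);print("  long hdg",np.degrees(np.arctan2(V[1,1],V[0,1])).round(1),np.sqrt(12*w).round(1),np.median(X[:,2]))
```

```text
18.1833 [0.48729752 0.28490724 0.32861803] [-1.56985046  0.00533306  0.19040493] [-0.94  0.22  0.41  1.69 -0.1   1.25 -0.32]
0.92 [338. 158. 382. 222.] [552.5 244.8] [48.1 90.2] 27.3 mean [552.4 246.4] [232. 235. 233.]
  long hdg 117.6 [47.  88.3] 0.01055278300532455
0.75 [262. 149. 299. 213.] [441.6 235.2] [50.3 90.6] 8.0 mean [441.7 236.8] [231. 234. 232.]
  long hdg 97.5 [50.2 90.9] 0.010367111516017616
0.74 [161. 138. 202. 204.] [300.6 227.1] [50.5 89.4] 2.8 mean [301.4 228.7] [  0.   0. 248.]
  long hdg 92.2 [50.9 89.3] 0.01034230496888483
0.57 [226.   0. 302.  41.] [383.7 450.4] [89.9 49.2] 24.2 mean [382.1 444.9] [  0. 180. 248.]
  long hdg -164.6 [41.  89.1] 0.010426656089608403
0.56 [306.  75. 357. 145.] [489.8 349.8] [89.1 48.7] 88.7 mean [489.7 350.9] [234. 237. 234.]
  long hdg 88.5 [48.5 88.6] 0.0107215048434433
```

View pics/w6.png

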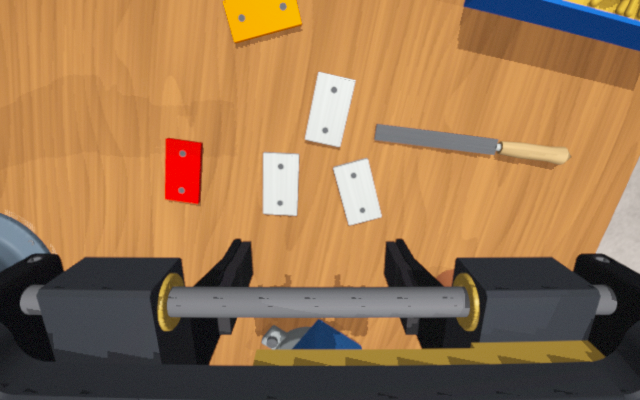

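Run:
```python
from h import *
print(delta([.4906,.376,.10],Rdown(-1.4,-45)))
print(delta([.4906,.376,.0155],Rdown(-1.4,-45)))
```

```text
([0.0212, 0.2295, 0.0886], [-44.93, 11.71, 4.57])
([0.0215, 0.314, 0.0884], [-44.93, 11.71, 4.57])
```

>>> arm_command:
  targets:
    - {"wx": -5, "wy": 1, "wz": 0.5, "tx": 0, "ty": 0.02, "tz": 0.01, "grip": 0.07}
    - {"wx": -11, "wy": 3, "wz": 1, "tx": 0.005, "ty": 0.05, "tz": 0.02, "grip": 0.07}
    - {"wx": -18, "wy": 5, "wz": 2, "tx": 0.01, "ty": 0.08, "tz": 0.035, "grip": 0.07}
    - {"wx": -24, "wy": 6, "wz": 2.5, "tx": 0.012, "ty": 0.11, "tz": 0.05, "grip": 0.07}
    - {"wx": -30, "wy": 8, "wz": 3, "tx": 0.015, "ty": 0.14, "tz": 0.06, "grip": 0.07}
    - {"wx": -36, "wy": 10, "wz": 4, "tx": 0.018, "ty": 0.17, "tz": 0.07, "grip": 0.07}
    - {"wx": -42, "wy": 11, "wz": 4.3, "tx": 0.021, "ty": 0.2, "tz": 0.08, "grip": 0.07}
    - {"wx": -44.9, "wy": 11.7, "wz": 4.6, "tx": 0.021, "ty": 0.22, "tz": 0.088, "grip": 0.07}
    - {"wx": -44.9, "wy": 11.7, "wz": 4.6, "tx": 0.021, "ty": 0.23, "tz": 0.088, "grip": 0.07}
    - {"wx": -44.9, "wy": 11.7, "wz": 4.6, "tx": 0.021, "ty": 0.23, "tz": 0.088, "grip": 0.07}
    - {"wx": -44.9, "wy": 11.7, "wz": 4.6, "tx": 0.021, "ty": 0.23, "tz": 0.088, "grip": 0.07}

```text
time_s: 19.2
tool_pos: [0.4919, 0.3733, 0.1011]
ee_rot: [-2.356, -0.001, -0.027]
contact_force: [1.3, 0.6, 1.2]
opening: 0.0701
```

Run:
```python
from h import *
s=st();print(s["time_s"],s["tool_pos"],s["joints"].round(2))
print(delta([.4906,.376,.10],Rdown(-1.4,-45)))
print(delta([.4906,.376,.0155],Rdown(-1.4,-45)))
p=imaging.camera("side"); save(p,"s7",(170,130,330,260),4)
```

```text
19.2 [0.49194601 0.37330229 0.1010886 ] [-1.19  0.87  0.46  1.45  0.17  1.48 -0.87]
([-0.0014, -0.0011, 0.0026], [-0.01, -0.15, -0.06])
([-0.0015, 0.0587, 0.0624], [-0.01, -0.15, -0.06])
```

View pics/s7.png

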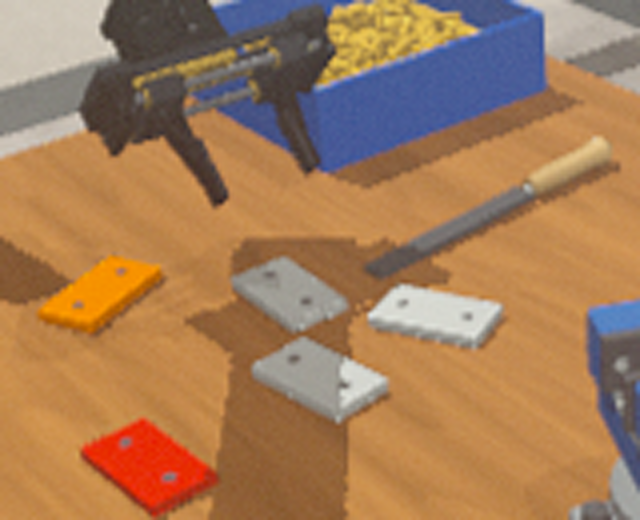

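>>> arm_command:
  grip_force: 60
  targets:
    - {"wx": 0, "wy": 0, "wz": 0, "tx": -0.001, "ty": 0.015, "tz": 0.019, "grip": 0.07}
    - {"wx": 0, "wy": 0, "wz": 0, "tx": -0.0015, "ty": 0.03, "tz": 0.035, "grip": 0.07}
    - {"wx": 0, "wy": 0, "wz": 0, "tx": -0.0015, "ty": 0.045, "tz": 0.049, "grip": 0.07}
    - {"wx": 0, "wy": 0, "wz": 0, "tx": -0.0015, "ty": 0.054, "tz": 0.058, "grip": 0.07}
    - {"wx": 0, "wy": 0, "wz": 0, "tx": -0.0015, "ty": 0.0587, "tz": 0.0624, "grip": 0.07}
    - {"wx": 0, "wy": 0, "wz": 0, "tx": -0.0015, "ty": 0.0587, "tz": 0.0624, "grip": 0.07}
    - {"wx": 0, "wy": 0, "wz": 0, "tx": -0.0015, "ty": 0.0587, "tz": 0.0624, "grip": 0.07}

```text
time_s: 19.83
tool_pos: [0.4923, 0.3763, 0.0185]
ee_rot: [-2.352, -0.004, -0.028]
contact_force: [-0.2, -0.0, -0.7]
opening: 0.0696
```

>>> arm_command:
  targets:
    - {"wx": 0, "wy": 0, "wz": 0, "tx": 0, "ty": 0, "tz": 0, "grip": 0.055}
    - {"wx": 0, "wy": 0, "wz": 0, "tx": 0, "ty": 0, "tz": 0, "grip": 0.04}
    - {"wx": 0, "wy": 0, "wz": 0, "tx": 0, "ty": 0, "tz": 0, "grip": 0.03}
    - {"wx": 0, "wy": 0, "wz": 0, "tx": 0, "ty": 0, "tz": 0, "grip": 0.03}
    - {"wx": 0, "wy": 0, "wz": 0, "tx": 0, "ty": 0, "tz": 0, "grip": 0.03}
    - {"wx": 0, "wy": 0, "wz": 0, "tx": 0, "ty": 0, "tz": 0, "grip": 0.03}

```text
time_s: 20.33
tool_pos: [0.4916, 0.3767, 0.019]
ee_rot: [-2.353, -0.003, -0.029]
contact_force: [-3.3, 1.4, 5.0]
opening: 0.0468
```

Run:
```python
from h import *
s=st();print(s["time_s"],s["tool_pos"],s["ee_rot"],s["contact_force"],s["opening"])
p=imaging.camera("side"); save(p,"s8",(200,170,300,250),6)
```

```text
20.3333 [0.4915668  0.37668542 0.01896423] [-2.35258565 -0.00331379 -0.0287733 ] [-3.28007726  1.35083488  5.01006747] 0.046774199530774725
```

View pics/s8.png

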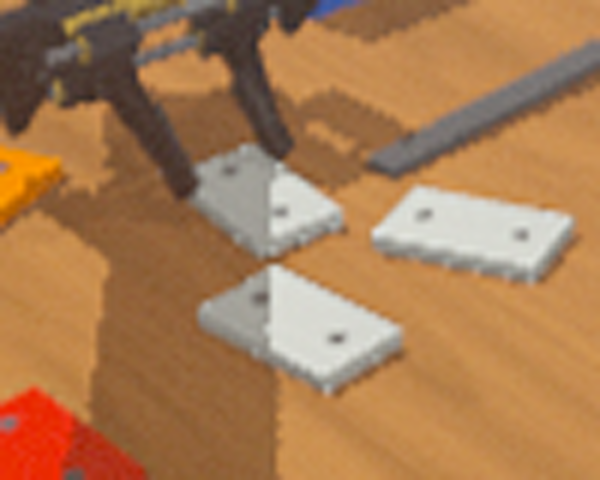

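>>> arm_command:
  targets:
    - {"wx": 0, "wy": 0, "wz": 0, "tx": 0, "ty": 0, "tz": 0, "grip": 0.06}
    - {"wx": 0, "wy": 0, "wz": 0, "tx": 0, "ty": 0, "tz": 0, "grip": 0.06}
    - {"wx": 0, "wy": 0, "wz": 0, "tx": -0.0007, "ty": 0.0017, "tz": 0.0017, "grip": 0.06}
    - {"wx": 0, "wy": 0, "wz": 0, "tx": -0.0007, "ty": 0.0027, "tz": 0.0027, "grip": 0.06}
    - {"wx": 0, "wy": 0, "wz": 0, "tx": -0.0007, "ty": 0.0027, "tz": 0.0027, "grip": 0.06}
    - {"wx": 0, "wy": 0, "wz": 0, "tx": -0.0007, "ty": 0.0027, "tz": 0.0027, "grip": 0.06}
    - {"wx": 0, "wy": 0, "wz": 0, "tx": -0.0007, "ty": 0.0027, "tz": 0.0027, "grip": 0.03}
    - {"wx": 0, "wy": 0, "wz": 0, "tx": -0.0007, "ty": 0.0027, "tz": 0.0027, "grip": 0.03}
    - {"wx": 0, "wy": 0, "wz": 0, "tx": -0.0007, "ty": 0.0027, "tz": 0.0027, "grip": 0.03}
    - {"wx": 0, "wy": 0, "wz": 0, "tx": -0.0007, "ty": 0.0027, "tz": 0.0027, "grip": 0.03}
    - {"wx": 0, "wy": 0, "wz": 0, "tx": -0.0007, "ty": 0.0027, "tz": 0.0027, "grip": 0.03}

```text
time_s: 21.3
tool_pos: [0.4908, 0.3766, 0.0152]
ee_rot: [-2.353, -0.003, -0.029]
contact_force: [0.4, -0.7, 2.4]
opening: 0.0487
```

>>> arm_command:
  targets:
    - {"wx": 0, "wy": 0, "wz": 0, "tx": 0, "ty": -0.005, "tz": -0.005, "grip": 0.03}
    - {"wx": 0, "wy": 0, "wz": 0, "tx": 0, "ty": -0.015, "tz": -0.015, "grip": 0.03}
    - {"wx": 0, "wy": 0, "wz": 0, "tx": 0, "ty": -0.03, "tz": -0.03, "grip": 0.03}
    - {"wx": 0, "wy": 0, "wz": 0, "tx": 0, "ty": -0.05, "tz": -0.05, "grip": 0.03}
    - {"wx": 0, "wy": 0, "wz": 0, "tx": 0, "ty": -0.07, "tz": -0.07, "grip": 0.03}
    - {"wx": 0, "wy": 0, "wz": 0, "tx": 0, "ty": -0.09, "tz": -0.09, "grip": 0.03}
    - {"wx": 0, "wy": 0, "wz": 0, "tx": 0, "ty": -0.1, "tz": -0.1, "grip": 0.03}
    - {"wx": 0, "wy": 0, "wz": 0, "tx": 0, "ty": -0.1, "tz": -0.1, "grip": 0.03}

```text
time_s: 21.97
tool_pos: [0.4918, 0.3773, 0.1603]
ee_rot: [-2.347, -0.008, -0.029]
contact_force: [1.2, -0.2, -3.8]
opening: 0.0486
```

```bash
cat > hold.py <<'E'
from h import *
# fit plane/axes of the held blank in the side picture
def held(cam="side"):
    p=imaging.camera(cam); s=st(); P=np.array(s["tool_pos"])
    ds=masks_of(p,"blank1"); best=None
    for d in ds:
        X,_,_=cloud(p,d["mask"]); 
        if len(X)<30: continue
        dist=np.linalg.norm(np.median(X,0)-P)
        print("  cand",round(d["p"],2),np.round(d["bbox"]),np.median(X,0).round(3),round(dist,3))
        if best is None or dist<best[0]: best=(dist,X)
    return p,best[1]
E
python3 - <<'E'
from hold import *
s=st();print(s["time_s"],s["tool_pos"],s["ee_rot"],s["contact_force"],s["opening"])
p,X=held(); c=X.mean(0); U,S,V=np.linalg.svd(X-c); print(c,V.round(3),(S/np.sqrt(len(X))*np.sqrt(12)).round(3))
save(p,"s9",(190,130,310,230),5)
print(delta([.5,.1,.28],Rdown(-25.8,0)))
E
```

```text
21.9667 [0.4917979  0.37725124 0.16034069] [-2.3467052  -0.00766495 -0.02876134] [ 1.17311337 -0.23587554 -3.78590046] 0.048569325962094255
  cand 0.96 [194. 231. 222. 258.] [0.298 0.223 0.01 ] 0.288
  cand 0.7 [226. 149. 249. 171.] [0.488 0.34  0.154] 0.037
  cand 0.69 [179. 195. 209. 213.] [0.376 0.446 0.01 ] 0.2
  cand 0.65 [262. 203. 294. 215.] [0.547 0.239 0.01 ] 0.21
  cand 0.61 [233. 214. 268. 230.] [0.437 0.229 0.01 ] 0.215
[0.48915256 0.34431467 0.1519614 ] [[-0.359 -0.906  0.224]
 [-0.884  0.407  0.229]
 [-0.299 -0.116 -0.947]] [0.147 0.053 0.033]
([0.0183, 0.1061, -0.2834], [44.0, 22.86, 9.55])
```

View pics/s9.png

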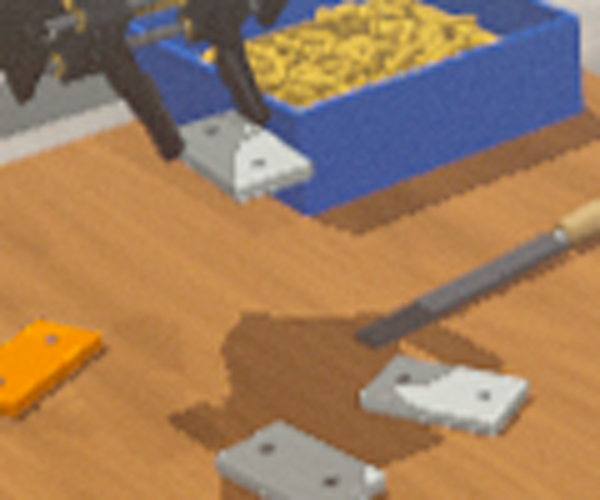

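Run:
```python
from h import *
print(delta([.5,.15,.28],Rdown(-14,0)))
```

```text
([0.0169, 0.0709, -0.2479], [44.52, 11.67, 4.95])
```

>>> arm_command:
  targets:
    - {"wx": 3, "wy": 1, "wz": 0, "tx": 0.001, "ty": 0.005, "tz": -0.015, "grip": 0.03}
    - {"wx": 8, "wy": 2, "wz": 1, "tx": 0.003, "ty": 0.012, "tz": -0.04, "grip": 0.03}
    - {"wx": 14, "wy": 3.5, "wz": 1.5, "tx": 0.005, "ty": 0.02, "tz": -0.07, "grip": 0.03}
    - {"wx": 20, "wy": 5, "wz": 2, "tx": 0.007, "ty": 0.03, "tz": -0.1, "grip": 0.03}
    - {"wx": 26, "wy": 6.5, "wz": 3, "tx": 0.009, "ty": 0.04, "tz": -0.135, "grip": 0.03}
    - {"wx": 32, "wy": 8, "wz": 3.5, "tx": 0.012, "ty": 0.05, "tz": -0.17, "grip": 0.03}
    - {"wx": 37, "wy": 9.5, "wz": 4, "tx": 0.014, "ty": 0.06, "tz": -0.2, "grip": 0.03}
    - {"wx": 42, "wy": 11, "wz": 4.6, "tx": 0.016, "ty": 0.067, "tz": -0.23, "grip": 0.03}
    - {"wx": 44.5, "wy": 11.7, "wz": 5, "tx": 0.017, "ty": 0.071, "tz": -0.245, "grip": 0.03}
    - {"wx": 44.5, "wy": 11.7, "wz": 5, "tx": 0.017, "ty": 0.071, "tz": -0.248, "grip": 0.03}

```text
time_s: 22.9
tool_pos: [0.4998, 0.142, 0.2803]
ee_rot: [-1.572, 0.001, -0.257]
contact_force: [0.3, -0.8, -3.9]
opening: 0.0485
```

Run:
```python
from h import *
s=st();print(s["time_s"],s["tool_pos"],s["joints"].round(2),s["contact_force"],s["opening"])
print(delta([.5475,-.0296,.21],Rdown(-25.8,45)))
```

```text
22.9 [0.49975753 0.14200879 0.28033177] [-0.82  0.18  0.54  1.86 -0.1   1.13 -0.5 ] [ 0.33559167 -0.75340816 -3.91912329] 0.04846180480862718
([0.0898, 0.0705, -0.1538], [44.95, 10.49, -4.42])
```

>>> arm_command:
  targets:
    - {"wx": 3, "wy": 1, "wz": 0, "tx": 0.006, "ty": 0, "tz": -0.01, "grip": 0.03}
    - {"wx": 8, "wy": 2, "wz": -1, "tx": 0.016, "ty": 0, "tz": -0.028, "grip": 0.03}
    - {"wx": 14, "wy": 3, "wz": -1.5, "tx": 0.028, "ty": 0, "tz": -0.048, "grip": 0.03}
    - {"wx": 20, "wy": 4.5, "wz": -2, "tx": 0.04, "ty": 0, "tz": -0.068, "grip": 0.03}
    - {"wx": 26, "wy": 6, "wz": -2.5, "tx": 0.052, "ty": 0, "tz": -0.09, "grip": 0.03}
    - {"wx": 32, "wy": 7.5, "wz": -3, "tx": 0.065, "ty": 0, "tz": -0.112, "grip": 0.03}
    - {"wx": 37, "wy": 8.5, "wz": -3.6, "tx": 0.076, "ty": 0, "tz": -0.13, "grip": 0.03}
    - {"wx": 42, "wy": 10, "wz": -4.1, "tx": 0.085, "ty": 0.01, "tz": -0.145, "grip": 0.03}
    - {"wx": 45, "wy": 10.5, "wz": -4.4, "tx": 0.09, "ty": 0.03, "tz": -0.154, "grip": 0.03}
    - {"wx": 45, "wy": 10.5, "wz": -4.4, "tx": 0.09, "ty": 0.05, "tz": -0.154, "grip": 0.03}
    - {"wx": 45, "wy": 10.5, "wz": -4.4, "tx": 0.09, "ty": 0.05, "tz": -0.154, "grip": 0.03}

```text
time_s: 23.82
tool_pos: [0.5447, -0.0307, 0.2243]
ee_rot: [-0.789, 0.01, -0.451]
contact_force: [-0.6, 1.1, -4.4]
opening: 0.0487
```

Run:
```python
from hold import *
s=st();print(s["time_s"],s["tool_pos"],s["ee_rot"],s["joints"].round(2),s["contact_force"],s["opening"])
O=np.array([.5336,-.0584,0]);xh=np.array([.4352,.9003,0]);yh=np.array([-.9003,.4352,0])
for cam in ("side",):
    p,X=held(cam); Y=np.c_[(X-O)@xh,(X-O)@yh,X[:,2]]*1000
    print(np.percentile(Y,[3,50,97],axis=0).round(1))
    # front (−x) face: plane fit by x = a + b y + c z on near-x points
    A=np.c_[np.ones(len(Y)),Y[:,1],Y[:,2]]
    m=np.ones(len(Y),bool)
    for _ in range(6):
        k=np.linalg.lstsq(A[m],Y[m,0],rcond=None)[0]; r=Y[:,0]-A@k; m=abs(r)<2.5
    print("plane",k.round(3),m.mean())
save(p,"s10",(270,130,410,280),4)
print(delta(O+.032*xh+[0,0,.16],Rdown(-25.8,45)))
```

```text
23.8167 [ 0.54474695 -0.03068213  0.22434089] [-0.78880881  0.01008403 -0.45122722] [ 0.17  0.31  0.25  2.04 -1.03  1.08  0.61] [-0.605327    1.13008409 -4.37169364] 0.04870810601271876
  cand 0.94 [234. 215. 267. 236.] [0.437 0.229 0.01 ] 0.353
  cand 0.77 [177. 195. 208. 214.] [0.379 0.446 0.01 ] 0.548
  cand 0.75 [329. 171. 352. 202.] [ 0.548 -0.026  0.18 ] 0.045
  cand 0.71 [260. 204. 297. 215.] [0.548 0.24  0.01 ] 0.345
  cand 0.63 [192. 234. 222. 259.] [0.297 0.221 0.01 ] 0.412
[[ 32.5 -20.4 154.7]
 [ 35.4   0.9 179.5]
 [ 38.4  27.9 207.6]]
plane [ 3.6845e+01 -1.1000e-02 -8.0000e-03] 0.88
([0.0026, 0.0479, -0.0453], [0.1, -0.43, -0.36])
```

View pics/s10.png

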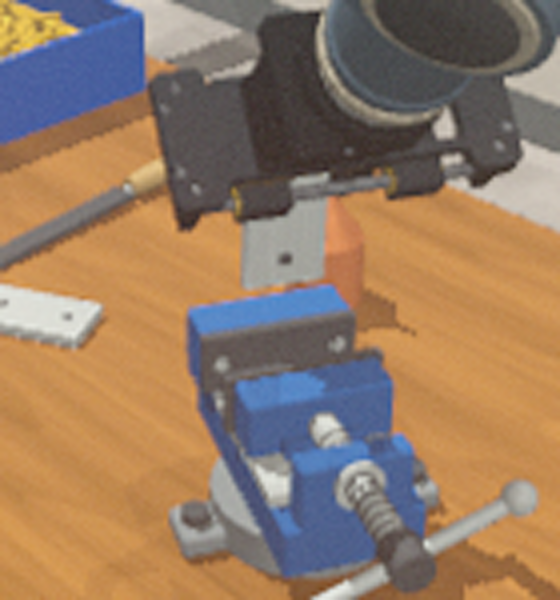

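>>> arm_command:
  targets:
    - {"wx": 0, "wy": -0.4, "wz": -0.3, "tx": 0.002, "ty": 0.005, "tz": -0.004, "grip": 0.03}
    - {"wx": 0, "wy": -0.4, "wz": -0.3, "tx": 0.0026, "ty": 0.014, "tz": -0.011, "grip": 0.03}
    - {"wx": 0, "wy": -0.4, "wz": -0.3, "tx": 0.0026, "ty": 0.024, "tz": -0.021, "grip": 0.03}
    - {"wx": 0, "wy": -0.4, "wz": -0.3, "tx": 0.0026, "ty": 0.034, "tz": -0.031, "grip": 0.03}
    - {"wx": 0, "wy": -0.4, "wz": -0.3, "tx": 0.0026, "ty": 0.043, "tz": -0.04, "grip": 0.03}
    - {"wx": 0, "wy": -0.4, "wz": -0.3, "tx": 0.0026, "ty": 0.048, "tz": -0.045, "grip": 0.03}
    - {"wx": 0, "wy": -0.4, "wz": -0.3, "tx": 0.0026, "ty": 0.052, "tz": -0.049, "grip": 0.03}
    - {"wx": 0, "wy": -0.4, "wz": -0.3, "tx": 0.0026, "ty": 0.054, "tz": -0.051, "grip": 0.03}
    - {"wx": 0, "wy": -0.4, "wz": -0.3, "tx": 0.0026, "ty": 0.054, "tz": -0.051, "grip": 0.03}
    - {"wx": 0, "wy": -0.4, "wz": -0.3, "tx": 0.0026, "ty": 0.054, "tz": -0.051, "grip": 0.03}

```text
time_s: 24.75
tool_pos: [0.5478, -0.0291, 0.1517]
ee_rot: [-0.787, 0.001, -0.449]
contact_force: [-0.1, 0.1, -4.8]
opening: 0.0484
```

```bash
cat >> h.py <<'E'
O=np.array([.5336,-.0584,0]);xh=np.array([.4352,.9003,0]);yh=np.array([-.9003,.4352,0])
def vpos():
    P=np.array(st()["tool_pos"])-O; return (np.array([P@xh,P@yh,P[2]])*1000).round(1)
def vt(x,y,z): return O+x*xh+y*yh+np.array([0,0,z])
E
python3 - <<'E'
from h import *
s=st();print(s["time_s"],vpos(),s["ee_rot"],s["joints"].round(2),s["contact_force"],s["opening"])
print(delta(vt(.034,0,.1437),Rdown(-25.8,45)))
E
```

```text
24.75 [ 32.5   0.  151.7] [-0.78740407  0.00101212 -0.44928719] [ 0.47  0.43 -0.12  2.08 -1.04  0.88  0.7 ] [-0.0572143   0.05046472 -4.81315372] 0.04835111430479639
([0.0, 0.0067, -0.0046], [0.11, -0.0, -0.08])
```

>>> arm_command:
  targets:
    - {"wx": 0, "wy": 0, "wz": 0, "tx": 0, "ty": 0.001, "tz": -0.001, "grip": 0.03}
    - {"wx": 0, "wy": 0, "wz": 0, "tx": 0, "ty": 0.002, "tz": -0.002, "grip": 0.03}
    - {"wx": 0, "wy": 0, "wz": 0, "tx": 0, "ty": 0.003, "tz": -0.003, "grip": 0.03}
    - {"wx": 0, "wy": 0, "wz": 0, "tx": 0, "ty": 0.004, "tz": -0.004, "grip": 0.03}
    - {"wx": 0, "wy": 0, "wz": 0, "tx": 0, "ty": 0.005, "tz": -0.005, "grip": 0.03}
    - {"wx": 0, "wy": 0, "wz": 0, "tx": 0, "ty": 0.005, "tz": -0.005, "grip": 0.03}
    - {"wx": 0, "wy": 0, "wz": 0, "tx": 0, "ty": 0.005, "tz": -0.005, "grip": 0.03}

```text
time_s: 25.33
tool_pos: [0.5477, -0.0292, 0.1446]
ee_rot: [-0.787, 0.001, -0.449]
contact_force: [0.4, -0.2, -3.8]
opening: 0.0484
```

Run:
```python
from h import *
s=st();print(vpos(),s["ee_rot"],s["contact_force"],s["opening"])
```

```text
[ 32.4  -0.  144.6] [-0.78737147  0.00110667 -0.4494878 ] [ 0.39474247 -0.21195394 -3.8228844 ] 0.04840402633786274
```

Now forward 2 mm and down the last bit, in small steps.

>>> arm_command:
  targets:
    - {"wx": 0, "wy": 0, "wz": 0, "tx": 0, "ty": 0.001, "tz": 0.0, "grip": 0.03}
    - {"wx": 0, "wy": 0, "wz": 0, "tx": 0, "ty": 0.0018, "tz": 0.0002, "grip": 0.03}
    - {"wx": 0, "wy": 0, "wz": 0, "tx": 0, "ty": 0.0025, "tz": 0.0004, "grip": 0.03}
    - {"wx": 0, "wy": 0, "wz": 0, "tx": 0, "ty": 0.003, "tz": 0.0002, "grip": 0.03}
    - {"wx": 0, "wy": 0, "wz": 0, "tx": 0, "ty": 0.003, "tz": 0.0002, "grip": 0.03}
    - {"wx": 0, "wy": 0, "wz": 0, "tx": 0, "ty": 0.003, "tz": 0.0002, "grip": 0.03}

```text
time_s: 25.83
tool_pos: [0.5491, -0.0265, 0.1443]
ee_rot: [-0.784, 0.0, -0.448]
contact_force: [-3.1, -1.9, 7.4]
opening: 0.0488
```

Run:
```python
from h import *
s=st();print(vpos(),s["contact_force"],xh@s["contact_force"],s["opening"])
```

```text
[ 3.550e+01 -1.000e-01  1.443e+02] [-3.10910596 -1.88772707  7.35025171] -3.0526035943023855 0.04877717856166136
```

>>> arm_command:
  targets:
    - {"wx": 0, "wy": 0, "wz": 0, "tx": 0, "ty": 0, "tz": 0, "grip": 0.05}
    - {"wx": 0, "wy": 0, "wz": 0, "tx": 0, "ty": 0, "tz": 0, "grip": 0.055}
    - {"wx": 0, "wy": 0, "wz": 0, "tx": 0, "ty": 0, "tz": 0, "grip": 0.065}
    - {"wx": 0, "wy": 0, "wz": 0, "tx": 0, "ty": 0, "tz": 0, "grip": 0.072}
    - {"wx": 0, "wy": 0, "wz": 0, "tx": 0, "ty": -0.01, "tz": 0, "grip": 0.072}
    - {"wx": 0, "wy": 0, "wz": 0, "tx": 0, "ty": -0.03, "tz": 0, "grip": 0.072}
    - {"wx": 0, "wy": 0, "wz": 0, "tx": 0, "ty": -0.06, "tz": 0, "grip": 0.072}
    - {"wx": 0, "wy": 0, "wz": 0, "tx": 0, "ty": -0.09, "tz": -0.01, "grip": 0.072}
    - {"wx": 0, "wy": 0, "wz": 0, "tx": 0, "ty": -0.12, "tz": -0.0, "grip": 0.072}
    - {"wx": 0, "wy": 0, "wz": 0, "tx": 0, "ty": -0.14, "tz": 0.0, "grip": 0.072}

```text
time_s: 26.67
tool_pos: [0.5063, -0.1181, 0.2462]
ee_rot: [-0.785, -0.003, -0.451]
contact_force: [-0.0, 0.1, 0.5]
opening: 0.072
```

Run:
```python
from hold import *
s=st();print(s["time_s"],vpos(),s["joints"].round(2),s["opening"])
for cam in ("side","top"):
    p=imaging.camera(cam)
    for d in masks_of(p,"blank1"):
        X,_,_=cloud(p,d["mask"]); Y=np.c_[(X-O)@xh,(X-O)@yh,X[:,2]]*1000
        print(cam,round(d["p"],2),np.median(X,0).round(3),"vise:",np.percentile(Y,[5,50,95],axis=0).round(0).tolist() if X[:,2].max()>.08 else "")
print(delta([.46,.2,.28],Rdown(0,0)))
```

```text
26.6667 [-65.7  -1.4 246.2] [ 0.62  0.3  -0.07  1.99 -0.86  1.14  0.6 ] 0.07201253975308367
side 0.87 [0.548 0.24  0.01 ] vise: 
side 0.69 [ 0.687 -0.301  0.007] vise: 
side 0.66 [ 0.548 -0.021  0.125] vise: [[37.0, -23.0, 97.0], [41.0, 3.0, 125.0], [44.0, 26.0, 155.0]]
side 0.66 [0.437 0.228 0.01 ] vise: 
side 0.57 [0.297 0.221 0.01 ] vise: 
side 0.51 [0.378 0.447 0.01 ] vise: 
top 0.93 [0.438 0.236 0.011] vise: 
top 0.85 [0.551 0.245 0.011] vise: 
top 0.74 [0.298 0.227 0.011] vise: 
top 0.63 [ 0.549 -0.016  0.149] vise: [[41.0, -23.0, 75.0], [44.0, 4.0, 149.0], [55.0, 26.0, 167.0]]
top 0.61 [0.382 0.45  0.01 ] vise: 
top 0.61 [0.722 0.12  0.063] vise: [[222.0, -118.0, 12.0], [243.0, -92.0, 63.0], [270.0, -75.0, 95.0]]
([-0.1787, 0.1615, 0.2129], [-44.27, -24.37, 10.12])
```

>>> arm_command:
  targets:
    - {"wx": -4, "wy": -2, "wz": 1, "tx": -0.012, "ty": 0.0, "tz": 0.02, "grip": 0.072}
    - {"wx": -10, "wy": -5, "wz": 2, "tx": -0.03, "ty": 0.01, "tz": 0.045, "grip": 0.072}
    - {"wx": -16, "wy": -8, "wz": 4, "tx": -0.055, "ty": 0.03, "tz": 0.075, "grip": 0.072}
    - {"wx": -22, "wy": -12, "wz": 5, "tx": -0.08, "ty": 0.055, "tz": 0.105, "grip": 0.072}
    - {"wx": -28, "wy": -15, "wz": 6.5, "tx": -0.105, "ty": 0.08, "tz": 0.135, "grip": 0.072}
    - {"wx": -33, "wy": -18, "wz": 8, "tx": -0.13, "ty": 0.105, "tz": 0.165, "grip": 0.072}
    - {"wx": -38, "wy": -21, "wz": 9, "tx": -0.15, "ty": 0.13, "tz": 0.19, "grip": 0.072}
    - {"wx": -43, "wy": -23.5, "wz": 10, "tx": -0.168, "ty": 0.15, "tz": 0.205, "grip": 0.072}
    - {"wx": -44.3, "wy": -24.4, "wz": 10.1, "tx": -0.179, "ty": 0.16, "tz": 0.213, "grip": 0.072}
    - {"wx": -44.3, "wy": -24.4, "wz": 10.1, "tx": -0.179, "ty": 0.16, "tz": 0.213, "grip": 0.072}

```text
time_s: 27.7
tool_pos: [0.4553, 0.2086, 0.2798]
ee_rot: [-1.569, 0.004, 0.018]
contact_force: [0.6, 0.2, 0.4]
opening: 0.0718
```

Run:
```python
from h import *
s=st();print(s["time_s"],s["tool_pos"],s["joints"].round(2))
p=imaging.camera("wrist")
for d in masks_of(p,"blank1"):
    X,_,_=cloud(p,d["mask"]); X=X[(X[:,2]>.004)&(X[:,2]<.02)]
    if len(X)<50: continue
    q=(X[:,:2]*1000).astype(np.float32); r=cv2.minAreaRect(q);print(round(d["p"],2),np.round(r[0],1),np.round(r[1],1),round(r[2],1))
print(delta([.4381,.2613,.10],Rdown(7.6,-45)))
```

```text
27.7 [0.45528016 0.20858139 0.27983679] [-0.14  0.17 -0.42  1.86  0.07  1.13 -0.57]
0.95 [441.6 234.6] [49.9 89.1] 8.3
0.78 [552.6 243.8] [50.6 90.5] 26.6
0.64 [300.2 227. ] [51.1 90. ] 3.1
([-0.0187, 0.1796, 0.0606], [-44.87, -6.83, -3.02])
```

>>> arm_command:
  targets:
    - {"wx": -5, "wy": -1, "wz": -0.3, "tx": -0.002, "ty": 0.012, "tz": 0.006, "grip": 0.072}
    - {"wx": -11, "wy": -2, "wz": -0.7, "tx": -0.005, "ty": 0.035, "tz": 0.015, "grip": 0.072}
    - {"wx": -18, "wy": -3, "wz": -1.2, "tx": -0.008, "ty": 0.06, "tz": 0.025, "grip": 0.072}
    - {"wx": -24, "wy": -4, "wz": -1.6, "tx": -0.01, "ty": 0.09, "tz": 0.033, "grip": 0.072}
    - {"wx": -30, "wy": -5, "wz": -2, "tx": -0.012, "ty": 0.115, "tz": 0.042, "grip": 0.072}
    - {"wx": -36, "wy": -6, "wz": -2.5, "tx": -0.015, "ty": 0.14, "tz": 0.05, "grip": 0.072}
    - {"wx": -42, "wy": -6.7, "wz": -2.8, "tx": -0.017, "ty": 0.16, "tz": 0.057, "grip": 0.072}
    - {"wx": -45, "wy": -7.2, "wz": -3, "tx": -0.0187, "ty": 0.175, "tz": 0.0606, "grip": 0.072}
    - {"wx": -45, "wy": -7.2, "wz": -3, "tx": -0.0187, "ty": 0.18, "tz": 0.0606, "grip": 0.072}
    - {"wx": -45, "wy": -7.2, "wz": -3, "tx": -0.0187, "ty": 0.18, "tz": 0.0606, "grip": 0.072}
    - {"wx": -45, "wy": -7.2, "wz": -3, "tx": -0.0187, "ty": 0.18, "tz": 0.0606, "grip": 0.072}

```text
time_s: 28.72
tool_pos: [0.4392, 0.2593, 0.1003]
ee_rot: [-2.359, 0.002, 0.135]
contact_force: [0.3, 0.1, 0.4]
opening: 0.0725
```

Run:
```python
from h import *
s=st();print(s["time_s"],s["tool_pos"],s["joints"].round(2))
print(delta([.4381,.2609,.0155],Rdown(8,-45)))
```

```text
28.7167 [0.43915133 0.25931308 0.10030105] [-0.68  0.68 -0.34  1.81  0.68  1.44 -1.24]
([-0.0006, 0.0586, 0.0613], [0.15, -0.1, -0.28])
```

>>> arm_command:
  targets:
    - {"wx": 0, "wy": 0, "wz": 0, "tx": -0.001, "ty": 0.015, "tz": 0.019, "grip": 0.07}
    - {"wx": 0, "wy": 0, "wz": 0, "tx": -0.001, "ty": 0.03, "tz": 0.034, "grip": 0.07}
    - {"wx": 0, "wy": 0, "wz": 0, "tx": -0.001, "ty": 0.045, "tz": 0.048, "grip": 0.07}
    - {"wx": 0, "wy": 0, "wz": 0, "tx": -0.001, "ty": 0.054, "tz": 0.057, "grip": 0.07}
    - {"wx": 0, "wy": 0, "wz": 0, "tx": -0.001, "ty": 0.0586, "tz": 0.0613, "grip": 0.07}
    - {"wx": 0, "wy": 0, "wz": 0, "tx": -0.001, "ty": 0.0586, "tz": 0.0613, "grip": 0.07}
    - {"wx": 0, "wy": 0, "wz": 0, "tx": -0.001, "ty": 0.0586, "tz": 0.0613, "grip": 0.07}
    - {"wx": 0, "wy": 0, "wz": 0, "tx": -0.001, "ty": 0.0586, "tz": 0.0613, "grip": 0.07}
    - {"wx": 0, "wy": 0, "wz": 0, "tx": -0.001, "ty": 0.0586, "tz": 0.0613, "grip": 0.07}

```text
time_s: 29.47
tool_pos: [0.4382, 0.2613, 0.0165]
ee_rot: [-2.357, 0.001, 0.135]
contact_force: [-0.5, -0.1, 0.2]
opening: 0.0701
```

Run:
```python
from h import *
s=st();print(s["time_s"],s["tool_pos"],s["contact_force"])
print(delta([.4381,.2609,.0155],Rdown(8,-45)))
```

```text
29.4667 [0.43816914 0.26133778 0.01654224] [-0.54913928 -0.14058171  0.20168423]
([-0.0001, 0.001, 0.0004], [0.07, -0.17, -0.22])
```

Down 1 mm more, close, lift.

>>> arm_command:
  grip_force: 60
  targets:
    - {"wx": 0, "wy": 0, "wz": 0, "tx": 0, "ty": 0.001, "tz": 0.0007, "grip": 0.055}
    - {"wx": 0, "wy": 0, "wz": 0, "tx": 0, "ty": 0.001, "tz": 0.0007, "grip": 0.03}
    - {"wx": 0, "wy": 0, "wz": 0, "tx": 0, "ty": 0.001, "tz": 0.0007, "grip": 0.03}
    - {"wx": 0, "wy": 0, "wz": 0, "tx": 0, "ty": 0.001, "tz": 0.0007, "grip": 0.03}
    - {"wx": 0, "wy": 0, "wz": 0, "tx": 0, "ty": 0.001, "tz": 0.0007, "grip": 0.03}
    - {"wx": 0, "wy": 0, "wz": 0, "tx": 0, "ty": 0.001, "tz": 0.0007, "grip": 0.03}
    - {"wx": 0, "wy": 0, "wz": 0, "tx": 0, "ty": 0.001, "tz": 0.0007, "grip": 0.03}

```text
time_s: 30.05
tool_pos: [0.4379, 0.2612, 0.0155]
ee_rot: [-2.358, 0.001, 0.135]
contact_force: [-1.5, -0.0, 3.0]
opening: 0.0482
```

>>> arm_command:
  targets:
    - {"wx": 0, "wy": 0, "wz": 0, "tx": 0, "ty": -0.005, "tz": -0.005, "grip": 0.03}
    - {"wx": 0, "wy": 0, "wz": 0, "tx": 0, "ty": -0.015, "tz": -0.015, "grip": 0.03}
    - {"wx": 0, "wy": 0, "wz": 0, "tx": 0, "ty": -0.03, "tz": -0.03, "grip": 0.03}
    - {"wx": 0, "wy": 0, "wz": 0, "tx": 0, "ty": -0.05, "tz": -0.05, "grip": 0.03}
    - {"wx": 0, "wy": 0, "wz": 0, "tx": 0, "ty": -0.07, "tz": -0.07, "grip": 0.03}
    - {"wx": 0, "wy": 0, "wz": 0, "tx": 0, "ty": -0.09, "tz": -0.09, "grip": 0.03}
    - {"wx": 0, "wy": 0, "wz": 0, "tx": 0, "ty": -0.1, "tz": -0.1, "grip": 0.03}
    - {"wx": 0, "wy": 0, "wz": 0, "tx": 0, "ty": -0.1, "tz": -0.1, "grip": 0.03}

```text
time_s: 30.72
tool_pos: [0.4391, 0.2627, 0.1602]
ee_rot: [-2.353, -0.005, 0.135]
contact_force: [-1.0, 0.6, -3.3]
opening: 0.0483
```

Run:
```python
from h import *
s=st();print(s["time_s"],s["tool_pos"],s["contact_force"],s["joints"].round(2))
print(delta([.49,.13,.28],Rdown(-14,0)))
```

```text
30.7167 [0.43909094 0.26274333 0.16023059] [-0.96144167  0.63336422 -3.31728849] [-0.67  0.59 -0.35  1.78  0.65  1.52 -1.18]
([0.0332, 0.0127, -0.1825], [44.23, 20.48, 8.74])
```

>>> arm_command:
  targets:
    - {"wx": 3, "wy": 1.5, "wz": 0.6, "tx": 0.002, "ty": 0.0, "tz": -0.012, "grip": 0.03}
    - {"wx": 8, "wy": 4, "wz": 1.6, "tx": 0.006, "ty": 0.002, "tz": -0.033, "grip": 0.03}
    - {"wx": 14, "wy": 6.5, "wz": 2.8, "tx": 0.01, "ty": 0.004, "tz": -0.057, "grip": 0.03}
    - {"wx": 20, "wy": 9, "wz": 4, "tx": 0.015, "ty": 0.006, "tz": -0.08, "grip": 0.03}
    - {"wx": 26, "wy": 12, "wz": 5.2, "tx": 0.019, "ty": 0.008, "tz": -0.105, "grip": 0.03}
    - {"wx": 32, "wy": 15, "wz": 6.3, "tx": 0.024, "ty": 0.01, "tz": -0.13, "grip": 0.03}
    - {"wx": 37, "wy": 17, "wz": 7.3, "tx": 0.028, "ty": 0.012, "tz": -0.15, "grip": 0.03}
    - {"wx": 42, "wy": 19.5, "wz": 8.3, "tx": 0.031, "ty": 0.013, "tz": -0.172, "grip": 0.03}
    - {"wx": 44.2, "wy": 20.5, "wz": 8.7, "tx": 0.033, "ty": 0.013, "tz": -0.182, "grip": 0.03}
    - {"wx": 44.2, "wy": 20.5, "wz": 8.7, "tx": 0.033, "ty": 0.013, "tz": -0.182, "grip": 0.03}

```text
time_s: 31.55
tool_pos: [0.491, 0.1243, 0.2798]
ee_rot: [-1.573, -0.002, -0.255]
contact_force: [0.5, -0.9, -3.0]
opening: 0.0488
```

Run:
```python
from h import *
s=st();print(s["time_s"],s["tool_pos"],s["joints"].round(2),s["contact_force"],s["opening"])
print(delta(vt(.018,0,.235),Rdown(-25.8,45)))
```

```text
31.55 [0.49097574 0.1242659  0.27982319] [-0.05  0.17 -0.33  1.85  0.06  1.13 -0.65] [ 0.50538979 -0.85887394 -2.99636368] 0.04881900734000897
([0.0907, 0.0453, -0.1483], [44.94, 10.67, -4.26])
```

>>> arm_command:
  targets:
    - {"wx": 3, "wy": 1, "wz": 0, "tx": 0.006, "ty": 0, "tz": -0.01, "grip": 0.03}
    - {"wx": 8, "wy": 2, "wz": -1, "tx": 0.016, "ty": 0, "tz": -0.028, "grip": 0.03}
    - {"wx": 14, "wy": 3, "wz": -1.5, "tx": 0.028, "ty": 0, "tz": -0.048, "grip": 0.03}
    - {"wx": 20, "wy": 4.5, "wz": -2, "tx": 0.04, "ty": 0, "tz": -0.068, "grip": 0.03}
    - {"wx": 26, "wy": 6, "wz": -2.5, "tx": 0.052, "ty": 0, "tz": -0.088, "grip": 0.03}
    - {"wx": 32, "wy": 7.5, "wz": -3, "tx": 0.065, "ty": 0, "tz": -0.11, "grip": 0.03}
    - {"wx": 37, "wy": 8.6, "wz": -3.5, "tx": 0.076, "ty": 0, "tz": -0.128, "grip": 0.03}
    - {"wx": 42, "wy": 10, "wz": -4, "tx": 0.085, "ty": 0.01, "tz": -0.14, "grip": 0.03}
    - {"wx": 45, "wy": 10.7, "wz": -4.3, "tx": 0.091, "ty": 0.02, "tz": -0.147, "grip": 0.03}
    - {"wx": 45, "wy": 10.7, "wz": -4.3, "tx": 0.091, "ty": 0.03, "tz": -0.147, "grip": 0.03}
    - {"wx": 45, "wy": 10.7, "wz": -4.3, "tx": 0.091, "ty": 0.03, "tz": -0.147, "grip": 0.03}

```text
time_s: 32.47
tool_pos: [0.5397, -0.04, 0.2458]
ee_rot: [-0.787, 0.009, -0.449]
contact_force: [-0.9, 1.0, -1.0]
opening: 0.0484
```

```bash
cat > chk.py <<'E'
from hold import *
import sys
s=st();print(s["time_s"],vpos(),s["ee_rot"],s["joints"].round(2),s["contact_force"],s["opening"])
p=imaging.camera("side")
for d in masks_of(p,"blank1"):
    X,_,_=cloud(p,d["mask"]); Y=np.c_[(X-O)@xh,(X-O)@yh,X[:,2]]*1000
    if Y[:,2].max()<80 or abs(np.median(Y[:,0]))>90: continue
    A=np.c_[np.ones(len(Y)),Y[:,1],Y[:,2]]; m=np.ones(len(Y),bool)
    for _ in range(6):
        k=np.linalg.lstsq(A[m],Y[m,0],rcond=None)[0]; r=Y[:,0]-A@k; m=abs(r)<2.5
    print(round(d["p"],2),np.percentile(Y,[3,50,97],axis=0).round(0).tolist(),"plane",k.round(3),m.mean().round(2))
x,y,z=map(float,sys.argv[1:4]); print(delta(vt(x,y,z),Rdown(-25.8,45)))
E
python3 chk.py .020 0 .152
```

```text
32.4667 [ 19.3   2.5 245.8] [-0.78664559  0.00887937 -0.44932846] [ 0.55  0.29 -0.18  2.   -0.9   1.02  0.48] [-0.86691612  0.9913348  -1.03263507] 0.048440683273511975
0.71 [[23.0, -20.0, 178.0], [26.0, 3.0, 202.0], [32.0, 29.0, 229.0]] plane [ 2.8503e+01 -2.0000e-02 -1.4000e-02] 0.87
0.62 [[37.0, -45.0, 34.0], [41.0, 2.0, 127.0], [221.0, 26.0, 162.0]] plane [103.596  -0.392  -0.464] 0.14
([0.002, 0.0678, -0.0702], [-0.05, 0.06, -0.28])
```

>>> arm_command:
  targets:
    - {"wx": 0, "wy": 0, "wz": -0.2, "tx": 0.001, "ty": 0.006, "tz": -0.007, "grip": 0.03}
    - {"wx": 0, "wy": 0, "wz": -0.3, "tx": 0.002, "ty": 0.016, "tz": -0.018, "grip": 0.03}
    - {"wx": 0, "wy": 0, "wz": -0.3, "tx": 0.002, "ty": 0.028, "tz": -0.03, "grip": 0.03}
    - {"wx": 0, "wy": 0, "wz": -0.3, "tx": 0.002, "ty": 0.04, "tz": -0.042, "grip": 0.03}
    - {"wx": 0, "wy": 0, "wz": -0.3, "tx": 0.002, "ty": 0.052, "tz": -0.054, "grip": 0.03}
    - {"wx": 0, "wy": 0, "wz": -0.3, "tx": 0.002, "ty": 0.061, "tz": -0.063, "grip": 0.03}
    - {"wx": 0, "wy": 0, "wz": -0.3, "tx": 0.002, "ty": 0.067, "tz": -0.069, "grip": 0.03}
    - {"wx": 0, "wy": 0, "wz": -0.3, "tx": 0.002, "ty": 0.069, "tz": -0.071, "grip": 0.03}
    - {"wx": 0, "wy": 0, "wz": -0.3, "tx": 0.002, "ty": 0.0695, "tz": -0.0715, "grip": 0.03}
    - {"wx": 0, "wy": 0, "wz": -0.3, "tx": 0.002, "ty": 0.0695, "tz": -0.0715, "grip": 0.03}

```text
time_s: 33.4
tool_pos: [0.5429, -0.0398, 0.1505]
ee_rot: [-0.784, -0.002, -0.449]
contact_force: [0.0, -0.9, -2.8]
opening: 0.0488
```

```bash
python3 chk.py .0225 0 .1455
```

```text
33.4 [ 20.8  -0.3 150.5] [-0.78434125 -0.00229459 -0.44911519] [ 0.59  0.44 -0.24  2.07 -0.99  0.86  0.68] [ 0.02242018 -0.9202216  -2.76902036] 0.04882390817846749
([-0.0006, 0.0051, -0.0023], [-0.05, 0.15, 0.09])
```

>>> arm_command:
  targets:
    - {"wx": 0, "wy": 0, "wz": 0, "tx": 0, "ty": 0.001, "tz": -0.001, "grip": 0.03}
    - {"wx": 0, "wy": 0, "wz": 0, "tx": 0, "ty": 0.002, "tz": -0.002, "grip": 0.03}
    - {"wx": 0, "wy": 0, "wz": 0, "tx": 0, "ty": 0.003, "tz": -0.003, "grip": 0.03}
    - {"wx": 0, "wy": 0, "wz": 0, "tx": 0, "ty": 0.004, "tz": -0.0034, "grip": 0.03}
    - {"wx": 0, "wy": 0, "wz": 0, "tx": 0, "ty": 0.0048, "tz": -0.0028, "grip": 0.03}
    - {"wx": 0, "wy": 0, "wz": 0, "tx": 0, "ty": 0.0055, "tz": -0.0022, "grip": 0.03}
    - {"wx": 0, "wy": 0, "wz": 0, "tx": 0, "ty": 0.0062, "tz": -0.0021, "grip": 0.03}
    - {"wx": 0, "wy": 0, "wz": 0, "tx": 0, "ty": 0.0068, "tz": -0.002, "grip": 0.03}
    - {"wx": 0, "wy": 0, "wz": 0, "tx": 0, "ty": 0.0075, "tz": -0.002, "grip": 0.03}
    - {"wx": 0, "wy": 0, "wz": 0, "tx": 0, "ty": 0.0075, "tz": -0.002, "grip": 0.03}
    - {"wx": 0, "wy": 0, "wz": 0, "tx": 0, "ty": 0.0075, "tz": -0.002, "grip": 0.03}

```text
time_s: 34.42
tool_pos: [0.5447, -0.0368, 0.1439]
ee_rot: [-0.785, -0.003, -0.45]
contact_force: [-0.5, -0.5, -1.8]
opening: 0.0488
```

Run:
```python
from h import *
s=st();print(vpos(),s["contact_force"],xh@s["contact_force"],s["opening"])
```

```text
[ 24.3  -0.6 143.9] [-0.47902383 -0.51152472 -1.83270554] -0.6689968784269311 0.04879614540562842
```

Nearly touching; a little further forward and down.

>>> arm_command:
  targets:
    - {"wx": 0, "wy": 0, "wz": 0, "tx": 0, "ty": 0.0006, "tz": -0.0002, "grip": 0.03}
    - {"wx": 0, "wy": 0, "wz": 0, "tx": 0, "ty": 0.0012, "tz": -0.0004, "grip": 0.03}
    - {"wx": 0, "wy": 0, "wz": 0, "tx": 0, "ty": 0.0018, "tz": -0.0004, "grip": 0.03}
    - {"wx": 0, "wy": 0, "wz": 0, "tx": 0, "ty": 0.0022, "tz": -0.0004, "grip": 0.03}
    - {"wx": 0, "wy": 0, "wz": 0, "tx": 0, "ty": 0.0022, "tz": -0.0004, "grip": 0.03}
    - {"wx": 0, "wy": 0, "wz": 0, "tx": 0, "ty": 0.0022, "tz": -0.0004, "grip": 0.03}

```text
time_s: 34.92
tool_pos: [0.5451, -0.0362, 0.1432]
ee_rot: [-0.784, -0.003, -0.45]
contact_force: [-5.6, -5.1, 7.5]
opening: 0.0486
```

Run:
```python
from h import *
s=st();print(vpos(),s["contact_force"],xh@s["contact_force"],s["opening"])
```

```text
[ 25.   -0.7 143.2] [-5.57902528 -5.1316062   7.49721347] -7.04797686282747 0.04859344338701013
```

>>> arm_command:
  targets:
    - {"wx": 0, "wy": 0, "wz": 0, "tx": 0, "ty": 0, "tz": 0, "grip": 0.05}
    - {"wx": 0, "wy": 0, "wz": 0, "tx": 0, "ty": 0, "tz": 0, "grip": 0.055}
    - {"wx": 0, "wy": 0, "wz": 0, "tx": 0, "ty": 0, "tz": 0, "grip": 0.065}
    - {"wx": 0, "wy": 0, "wz": 0, "tx": 0, "ty": 0, "tz": 0, "grip": 0.072}
    - {"wx": 0, "wy": 0, "wz": 0, "tx": 0, "ty": -0.01, "tz": 0, "grip": 0.072}
    - {"wx": 0, "wy": 0, "wz": 0, "tx": 0, "ty": -0.03, "tz": 0, "grip": 0.072}
    - {"wx": 0, "wy": 0, "wz": 0, "tx": 0, "ty": -0.06, "tz": 0, "grip": 0.072}
    - {"wx": 0, "wy": 0, "wz": 0, "tx": 0, "ty": -0.09, "tz": -0.01, "grip": 0.072}
    - {"wx": 0, "wy": 0, "wz": 0, "tx": 0, "ty": -0.12, "tz": -0.0, "grip": 0.072}
    - {"wx": 0, "wy": 0, "wz": 0, "tx": 0, "ty": -0.14, "tz": 0.0, "grip": 0.072}

```text
time_s: 35.75
tool_pos: [0.5018, -0.1274, 0.245]
ee_rot: [-0.784, -0.006, -0.452]
contact_force: [1.0, -0.3, 1.0]
opening: 0.0722
```

```bash
python3 chk.py 0 0 .3
python3 - <<'E'
from h import *
p=imaging.camera("side"); save(p,"s11",(300,150,400,250),5)
print(delta([.5,.18,.28],Rdown(10,0)))
E
```

```text
35.75 [-76.   -1.4 245. ] [-0.783882   -0.00646581 -0.45173185] [ 0.71  0.31 -0.16  1.98 -0.83  1.13  0.59] [ 0.97291453 -0.25869039  0.98346845] 0.07223580640780045
0.56 [[12.0, -21.0, 102.0], [30.0, 5.0, 124.0], [36.0, 25.0, 151.0]] plane [ 3.3324e+01 -9.0000e-03 -2.4000e-02] 0.83
([-0.0026, 0.0156, 0.0937], [0.01, 0.2, 0.57])
([-0.1357, 0.1683, 0.2211], [-43.42, -33.87, 14.44])
```

View pics/s11.png

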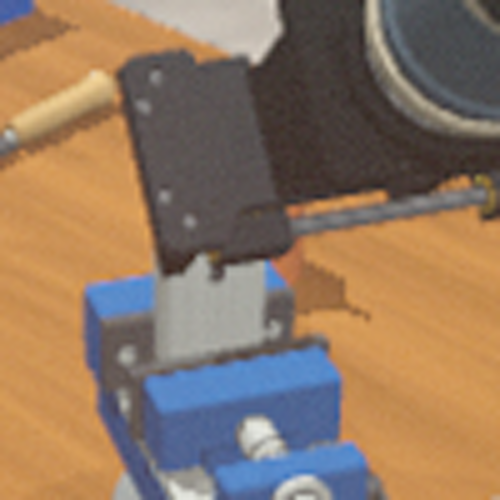

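>>> arm_command:
  targets:
    - {"wx": -4, "wy": -3, "wz": 1, "tx": -0.01, "ty": -0.005, "tz": 0.02, "grip": 0.072}
    - {"wx": -9, "wy": -7, "wz": 3, "tx": -0.025, "ty": 0.005, "tz": 0.045, "grip": 0.072}
    - {"wx": -14, "wy": -11, "wz": 5, "tx": -0.04, "ty": 0.03, "tz": 0.075, "grip": 0.072}
    - {"wx": -19, "wy": -15, "wz": 6.5, "tx": -0.058, "ty": 0.055, "tz": 0.105, "grip": 0.072}
    - {"wx": -24, "wy": -19, "wz": 8, "tx": -0.075, "ty": 0.08, "tz": 0.135, "grip": 0.072}
    - {"wx": -29, "wy": -23, "wz": 10, "tx": -0.092, "ty": 0.105, "tz": 0.16, "grip": 0.072}
    - {"wx": -34, "wy": -27, "wz": 11.5, "tx": -0.11, "ty": 0.13, "tz": 0.185, "grip": 0.072}
    - {"wx": -39, "wy": -30.5, "wz": 13, "tx": -0.123, "ty": 0.15, "tz": 0.205, "grip": 0.072}
    - {"wx": -43.4, "wy": -33.9, "wz": 14.4, "tx": -0.134, "ty": 0.166, "tz": 0.22, "grip": 0.072}
    - {"wx": -43.4, "wy": -33.9, "wz": 14.4, "tx": -0.136, "ty": 0.168, "tz": 0.221, "grip": 0.072}

```text
time_s: 36.73
tool_pos: [0.4968, 0.1915, 0.2796]
ee_rot: [-1.567, 0.0, 0.194]
contact_force: [-0.2, 1.2, 0.4]
opening: 0.0725
```

Run:
```python
from h import *
s=st();print(s["time_s"],s["tool_pos"],s["joints"].round(2))
p=imaging.camera("wrist")
for d in masks_of(p,"blank1"):
    X,_,_=cloud(p,d["mask"]); X=X[(X[:,2]>.004)&(X[:,2]<.02)]
    if len(X)<50: continue
    q=(X[:,:2]*1000).astype(np.float32); r=cv2.minAreaRect(q);print(round(d["p"],2),np.round(r[0],1),np.round(r[1],1),round(r[2],1))
print(delta([.5407,.2677,.10],Rdown(27,-45)))
```

```text
36.7333 [0.49675134 0.1915007  0.27964147] [-0.07  0.23 -0.45  1.79  0.1   1.14 -0.35]
0.78 [552.3 244.2] [50.6 89.3] 27.0
0.67 [300.5 226.9] [51.6 90.8] 3.4
([0.058, 0.1787, 0.0748], [-44.77, -15.64, -6.61])
```

>>> arm_command:
  targets:
    - {"wx": -5, "wy": -2, "wz": -0.7, "tx": 0.006, "ty": 0.012, "tz": 0.007, "grip": 0.072}
    - {"wx": -11, "wy": -4, "wz": -1.6, "tx": 0.014, "ty": 0.035, "tz": 0.018, "grip": 0.072}
    - {"wx": -17, "wy": -6, "wz": -2.5, "tx": 0.022, "ty": 0.06, "tz": 0.03, "grip": 0.072}
    - {"wx": -23, "wy": -8, "wz": -3.4, "tx": 0.03, "ty": 0.09, "tz": 0.042, "grip": 0.072}
    - {"wx": -29, "wy": -10, "wz": -4.3, "tx": 0.038, "ty": 0.115, "tz": 0.053, "grip": 0.072}
    - {"wx": -35, "wy": -12, "wz": -5.2, "tx": 0.046, "ty": 0.14, "tz": 0.063, "grip": 0.072}
    - {"wx": -40, "wy": -14, "wz": -6, "tx": 0.053, "ty": 0.16, "tz": 0.07, "grip": 0.072}
    - {"wx": -44.8, "wy": -15.6, "wz": -6.6, "tx": 0.058, "ty": 0.175, "tz": 0.075, "grip": 0.072}
    - {"wx": -44.8, "wy": -15.6, "wz": -6.6, "tx": 0.058, "ty": 0.179, "tz": 0.075, "grip": 0.072}
    - {"wx": -44.8, "wy": -15.6, "wz": -6.6, "tx": 0.058, "ty": 0.179, "tz": 0.075, "grip": 0.072}
    - {"wx": -44.8, "wy": -15.6, "wz": -6.6, "tx": 0.058, "ty": 0.179, "tz": 0.075, "grip": 0.072}

```text
time_s: 37.75
tool_pos: [0.5416, 0.2654, 0.1004]
ee_rot: [-2.357, -0.0, 0.466]
contact_force: [0.7, -0.7, 0.2]
opening: 0.0724
```

Run:
```python
from h import *
s=st();print(s["time_s"],s["tool_pos"],s["joints"].round(2))
print(delta([.5405,.2674,.0155],Rdown(27,-45)))
```

```text
37.75 [0.54163267 0.26543955 0.10039603] [-0.65  0.68 -0.3   1.78  0.91  1.32 -0.99]
([-0.0001, 0.0584, 0.0617], [0.06, -0.2, -0.19])
```

>>> arm_command:
  targets:
    - {"wx": 0, "wy": 0, "wz": 0, "tx": 0, "ty": 0.015, "tz": 0.019, "grip": 0.07}
    - {"wx": 0, "wy": 0, "wz": 0, "tx": 0, "ty": 0.03, "tz": 0.034, "grip": 0.07}
    - {"wx": 0, "wy": 0, "wz": 0, "tx": 0, "ty": 0.045, "tz": 0.048, "grip": 0.07}
    - {"wx": 0, "wy": 0, "wz": 0, "tx": 0, "ty": 0.054, "tz": 0.057, "grip": 0.07}
    - {"wx": 0, "wy": 0, "wz": 0, "tx": 0, "ty": 0.0586, "tz": 0.0617, "grip": 0.07}
    - {"wx": 0, "wy": 0, "wz": 0, "tx": 0, "ty": 0.0586, "tz": 0.0617, "grip": 0.07}
    - {"wx": 0, "wy": 0, "wz": 0, "tx": 0, "ty": 0.0586, "tz": 0.0617, "grip": 0.07}
    - {"wx": 0, "wy": 0, "wz": 0, "tx": 0, "ty": 0.0586, "tz": 0.0617, "grip": 0.07}
    - {"wx": 0, "wy": 0, "wz": 0, "tx": 0, "ty": 0.0586, "tz": 0.0617, "grip": 0.07}

```text
time_s: 38.5
tool_pos: [0.5412, 0.2678, 0.0165]
ee_rot: [-2.356, -0.002, 0.466]
contact_force: [-0.6, 0.0, -0.2]
opening: 0.0699
```

Run:
```python
from h import *
s=st();print(s["time_s"],s["tool_pos"],s["contact_force"])
print(delta([.5405,.2674,.0155],Rdown(27,-45)))
```

```text
38.5 [0.54116364 0.26783975 0.01650481] [-0.62580343  0.03323001 -0.20260554]
([-0.0008, 0.0008, 0.0006], [0.01, -0.29, -0.11])
```

>>> arm_command:
  grip_force: 60
  targets:
    - {"wx": 0, "wy": 0, "wz": 0, "tx": -0.0005, "ty": 0.001, "tz": 0.0007, "grip": 0.055}
    - {"wx": 0, "wy": 0, "wz": 0, "tx": -0.0005, "ty": 0.001, "tz": 0.0007, "grip": 0.03}
    - {"wx": 0, "wy": 0, "wz": 0, "tx": -0.0005, "ty": 0.001, "tz": 0.0007, "grip": 0.03}
    - {"wx": 0, "wy": 0, "wz": 0, "tx": -0.0005, "ty": 0.001, "tz": 0.0007, "grip": 0.03}
    - {"wx": 0, "wy": 0, "wz": 0, "tx": -0.0005, "ty": 0.001, "tz": 0.0007, "grip": 0.03}
    - {"wx": 0, "wy": 0, "wz": 0, "tx": -0.0005, "ty": 0.001, "tz": 0.0007, "grip": 0.03}
    - {"wx": 0, "wy": 0, "wz": 0, "tx": -0.0005, "ty": 0.001, "tz": 0.0007, "grip": 0.03}

```text
time_s: 39.08
tool_pos: [0.5407, 0.2674, 0.0155]
ee_rot: [-2.357, -0.002, 0.466]
contact_force: [-0.8, 0.1, 1.9]
opening: 0.0485
```

>>> arm_command:
  targets:
    - {"wx": 0, "wy": 0, "wz": 0, "tx": 0, "ty": -0.005, "tz": -0.005, "grip": 0.03}
    - {"wx": 0, "wy": 0, "wz": 0, "tx": 0, "ty": -0.015, "tz": -0.015, "grip": 0.03}
    - {"wx": 0, "wy": 0, "wz": 0, "tx": 0, "ty": -0.03, "tz": -0.03, "grip": 0.03}
    - {"wx": 0, "wy": 0, "wz": 0, "tx": 0, "ty": -0.05, "tz": -0.05, "grip": 0.03}
    - {"wx": 0, "wy": 0, "wz": 0, "tx": 0, "ty": -0.07, "tz": -0.07, "grip": 0.03}
    - {"wx": 0, "wy": 0, "wz": 0, "tx": 0, "ty": -0.09, "tz": -0.09, "grip": 0.03}
    - {"wx": 0, "wy": 0, "wz": 0, "tx": 0, "ty": -0.1, "tz": -0.1, "grip": 0.03}
    - {"wx": 0, "wy": 0, "wz": 0, "tx": 0, "ty": -0.1, "tz": -0.1, "grip": 0.03}

```text
time_s: 39.75
tool_pos: [0.5416, 0.2687, 0.1607]
ee_rot: [-2.354, -0.009, 0.466]
contact_force: [-0.6, 0.9, -4.5]
opening: 0.0486
```

Run:
```python
from h import *
s=st();print(s["time_s"],s["tool_pos"],s["contact_force"],s["joints"].round(2))
print(delta([.49,.13,.28],Rdown(-8,0)))
```

```text
39.75 [0.54156071 0.26866274 0.16071444] [-0.56376219  0.94275285 -4.49640884] [-0.64  0.6  -0.31  1.75  0.88  1.38 -0.91]
([-0.1073, -0.0141, -0.1562], [43.33, 32.69, 14.06])
```

>>> arm_command:
  targets:
    - {"wx": 3, "wy": 2, "wz": 1, "tx": -0.006, "ty": -0.002, "tz": -0.01, "grip": 0.03}
    - {"wx": 8, "wy": 6, "wz": 2.5, "tx": -0.018, "ty": -0.004, "tz": -0.028, "grip": 0.03}
    - {"wx": 13, "wy": 10, "wz": 4, "tx": -0.031, "ty": -0.006, "tz": -0.047, "grip": 0.03}
    - {"wx": 18, "wy": 14, "wz": 6, "tx": -0.045, "ty": -0.007, "tz": -0.066, "grip": 0.03}
    - {"wx": 23, "wy": 17.5, "wz": 7.5, "tx": -0.058, "ty": -0.009, "tz": -0.085, "grip": 0.03}
    - {"wx": 28, "wy": 21, "wz": 9, "tx": -0.07, "ty": -0.01, "tz": -0.103, "grip": 0.03}
    - {"wx": 33, "wy": 25, "wz": 10.7, "tx": -0.083, "ty": -0.011, "tz": -0.12, "grip": 0.03}
    - {"wx": 38, "wy": 28.7, "wz": 12.3, "tx": -0.095, "ty": -0.013, "tz": -0.138, "grip": 0.03}
    - {"wx": 42, "wy": 31.7, "wz": 13.6, "tx": -0.104, "ty": -0.014, "tz": -0.152, "grip": 0.03}
    - {"wx": 43.3, "wy": 32.7, "wz": 14.1, "tx": -0.107, "ty": -0.014, "tz": -0.156, "grip": 0.03}
    - {"wx": 43.3, "wy": 32.7, "wz": 14.1, "tx": -0.107, "ty": -0.014, "tz": -0.156, "grip": 0.03}

```text
time_s: 40.67
tool_pos: [0.49, 0.1256, 0.2791]
ee_rot: [-1.574, 0.002, -0.148]
contact_force: [-0.3, 0.0, -5.3]
opening: 0.0487
```

Run:
```python
from h import *
s=st();print(s["time_s"],s["tool_pos"],s["joints"].round(2),s["contact_force"],s["opening"])
print(delta(vt(.010,0,.25),Rdown(-25.8,45)))
```

```text
40.6667 [0.49001535 0.1256099  0.27913392] [-0.04  0.17 -0.34  1.85  0.06  1.13 -0.55] [-0.27428258  0.03417876 -5.33256497] 0.048708524327502195
([0.0732, 0.0295, -0.1659], [44.85, 16.41, -6.87])
```

>>> arm_command:
  targets:
    - {"wx": 3, "wy": 1, "wz": 0, "tx": 0.005, "ty": 0, "tz": -0.011, "grip": 0.03}
    - {"wx": 8, "wy": 3, "wz": -1, "tx": 0.013, "ty": 0, "tz": -0.03, "grip": 0.03}
    - {"wx": 14, "wy": 5, "wz": -2, "tx": 0.023, "ty": 0, "tz": -0.052, "grip": 0.03}
    - {"wx": 20, "wy": 7, "wz": -3, "tx": 0.033, "ty": 0, "tz": -0.074, "grip": 0.03}
    - {"wx": 26, "wy": 9.3, "wz": -4, "tx": 0.043, "ty": 0, "tz": -0.096, "grip": 0.03}
    - {"wx": 32, "wy": 11.6, "wz": -4.8, "tx": 0.053, "ty": 0, "tz": -0.12, "grip": 0.03}
    - {"wx": 37, "wy": 13.4, "wz": -5.6, "tx": 0.061, "ty": 0, "tz": -0.14, "grip": 0.03}
    - {"wx": 42, "wy": 15.2, "wz": -6.4, "tx": 0.069, "ty": 0.005, "tz": -0.156, "grip": 0.03}
    - {"wx": 44.9, "wy": 16.4, "wz": -6.9, "tx": 0.0735, "ty": 0.015, "tz": -0.165, "grip": 0.03}
    - {"wx": 44.9, "wy": 16.4, "wz": -6.9, "tx": 0.0735, "ty": 0.025, "tz": -0.166, "grip": 0.03}
    - {"wx": 44.9, "wy": 16.4, "wz": -6.9, "tx": 0.0735, "ty": 0.027, "tz": -0.166, "grip": 0.03}

```text
time_s: 41.58
tool_pos: [0.5362, -0.0489, 0.2483]
ee_rot: [-0.787, 0.007, -0.449]
contact_force: [-0.0, 1.4, -4.8]
opening: 0.0488
```

```bash
python3 chk.py .0105 0 .151
python3 - <<'E'
from h import *
p=imaging.camera("top")
for k in ("vise","blank1"):
    for d in masks_of(p,k)[:6]:
        X,_,_=cloud(p,d["mask"]);Y=np.c_[(X-O)@xh,(X-O)@yh,X[:,2]]*1000
        m=(Y[:,2]>108)&(Y[:,2]<116)
        if k=="vise" and m.sum()>20: print(k,d["p"],np.sort(Y[m,0]).round(0)[::8])
E
```

```text
41.5833 [  9.7   1.8 248.3] [-0.78725223  0.00739726 -0.44865481] [ 0.57  0.29 -0.18  2.   -0.89  1.04  0.49] [-0.01095237  1.41032484 -4.84259434] 0.04875616943047893
0.62 [[28.0, -21.0, 103.0], [30.0, 3.0, 134.0], [37.0, 25.0, 162.0]] plane [ 3.0708e+01 -1.0000e-03 -3.0000e-03] 0.83
0.58 [[13.0, -19.0, 182.0], [16.0, 2.0, 206.0], [22.0, 27.0, 243.0]] plane [ 1.7429e+01 -1.6000e-02 -7.0000e-03] 0.88
([0.0019, 0.0697, -0.0723], [-0.03, 0.09, -0.34])
vise 0.61 [-163. -151.  -22.  -18.   -5.   -3.   -1.    0.    2.    4.    6.    7.
    8.    8.   10.   11.   12.   13.   13.   53.   55.   56.   57.   57.
   58.   59.   59.   61.   62.   62.   63.   64.   65.   66.   66.   67.
   68.   69.   70.   71.   72.   72.   73.   74.   75.   76.   76.   77.
   78.   79.   80.   81.   81.   82.   83.   84.   85.   86.   86.   88.
   88.   89.   90.   91.   92.   92.]
```

>>> arm_command:
  targets:
    - {"wx": 0, "wy": 0, "wz": -0.2, "tx": 0.001, "ty": 0.007, "tz": -0.007, "grip": 0.03}
    - {"wx": 0, "wy": 0, "wz": -0.3, "tx": 0.002, "ty": 0.017, "tz": -0.019, "grip": 0.03}
    - {"wx": 0, "wy": 0, "wz": -0.3, "tx": 0.002, "ty": 0.029, "tz": -0.031, "grip": 0.03}
    - {"wx": 0, "wy": 0, "wz": -0.3, "tx": 0.002, "ty": 0.041, "tz": -0.043, "grip": 0.03}
    - {"wx": 0, "wy": 0, "wz": -0.3, "tx": 0.002, "ty": 0.053, "tz": -0.055, "grip": 0.03}
    - {"wx": 0, "wy": 0, "wz": -0.3, "tx": 0.002, "ty": 0.062, "tz": -0.064, "grip": 0.03}
    - {"wx": 0, "wy": 0, "wz": -0.3, "tx": 0.002, "ty": 0.068, "tz": -0.07, "grip": 0.03}
    - {"wx": 0, "wy": 0, "wz": -0.3, "tx": 0.002, "ty": 0.071, "tz": -0.073, "grip": 0.03}
    - {"wx": 0, "wy": 0, "wz": -0.3, "tx": 0.002, "ty": 0.0715, "tz": -0.0735, "grip": 0.03}
    - {"wx": 0, "wy": 0, "wz": -0.3, "tx": 0.002, "ty": 0.0715, "tz": -0.0735, "grip": 0.03}

```text
time_s: 42.67
tool_pos: [0.5403, -0.0494, 0.1513]
ee_rot: [-0.784, -0.006, -0.449]
contact_force: [0.8, 0.4, -3.3]
opening: 0.048
```

```bash
python3 chk.py .015 0 .144
```

```text
42.6667 [ 11.1  -2.1 151.3] [-0.78438757 -0.0063162  -0.44947295] [ 0.6   0.44 -0.23  2.07 -0.98  0.87  0.69] [ 0.84187765  0.42910461 -3.25942779] 0.04801167077294821
0.57 [[15.0, -25.0, 110.0], [18.0, -15.0, 115.0], [20.0, -0.0, 123.0]] plane [ 2.5143e+01  1.4000e-02 -6.2000e-02] 0.94
([-0.0024, 0.0083, -0.0026], [-0.05, 0.32, 0.27])
```

>>> arm_command:
  targets:
    - {"wx": 0, "wy": 0, "wz": 0, "tx": -0.0005, "ty": 0.001, "tz": -0.001, "grip": 0.03}
    - {"wx": 0, "wy": 0.1, "wz": 0.1, "tx": -0.001, "ty": 0.002, "tz": -0.002, "grip": 0.03}
    - {"wx": 0, "wy": 0.2, "wz": 0.2, "tx": -0.0015, "ty": 0.003, "tz": -0.003, "grip": 0.03}
    - {"wx": 0, "wy": 0.3, "wz": 0.2, "tx": -0.002, "ty": 0.0042, "tz": -0.0037, "grip": 0.03}
    - {"wx": 0, "wy": 0.3, "wz": 0.2, "tx": -0.0022, "ty": 0.005, "tz": -0.0034, "grip": 0.03}
    - {"wx": 0, "wy": 0.3, "wz": 0.2, "tx": -0.0022, "ty": 0.0058, "tz": -0.003, "grip": 0.03}
    - {"wx": 0, "wy": 0.3, "wz": 0.2, "tx": -0.0022, "ty": 0.0065, "tz": -0.0027, "grip": 0.03}
    - {"wx": 0, "wy": 0.3, "wz": 0.2, "tx": -0.0022, "ty": 0.0072, "tz": -0.0024, "grip": 0.03}
    - {"wx": 0, "wy": 0.3, "wz": 0.2, "tx": -0.0022, "ty": 0.0078, "tz": -0.0022, "grip": 0.03}
    - {"wx": 0, "wy": 0.3, "wz": 0.2, "tx": -0.0022, "ty": 0.0078, "tz": -0.0022, "grip": 0.03}
    - {"wx": 0, "wy": 0.3, "wz": 0.2, "tx": -0.0022, "ty": 0.0078, "tz": -0.0022, "grip": 0.03}

```text
time_s: 43.68
tool_pos: [0.5403, -0.0453, 0.1445]
ee_rot: [-0.785, -0.001, -0.451]
contact_force: [-0.8, -0.4, -4.4]
opening: 0.0486
```

Run:
```python
from h import *
s=st();print(vpos(),s["contact_force"],xh@s["contact_force"],s["opening"])
```

```text
[ 14.7  -0.3 144.5] [-0.75059262 -0.35852617 -4.40171191] -0.6494390210370339 0.048585336214081884
```

Same as before: forward about 1.3 mm and down about 1.3 mm.

>>> arm_command:
  targets:
    - {"wx": 0, "wy": 0, "wz": 0, "tx": 0, "ty": 0.0006, "tz": -0.0004, "grip": 0.03}
    - {"wx": 0, "wy": 0, "wz": 0, "tx": 0, "ty": 0.0012, "tz": -0.0006, "grip": 0.03}
    - {"wx": 0, "wy": 0, "wz": 0, "tx": 0, "ty": 0.0016, "tz": -0.0006, "grip": 0.03}
    - {"wx": 0, "wy": 0, "wz": 0, "tx": 0, "ty": 0.002, "tz": -0.0006, "grip": 0.03}
    - {"wx": 0, "wy": 0, "wz": 0, "tx": 0, "ty": 0.0023, "tz": -0.0006, "grip": 0.03}
    - {"wx": 0, "wy": 0, "wz": 0, "tx": 0, "ty": 0.0023, "tz": -0.0006, "grip": 0.03}

```text
time_s: 44.18
tool_pos: [0.5408, -0.0451, 0.1424]
ee_rot: [-0.786, -0.002, -0.452]
contact_force: [-2.3, -4.3, -1.6]
opening: 0.0487
```

Run:
```python
from h import *
s=st();print(vpos(),s["contact_force"],xh@s["contact_force"],s["opening"])
```

```text
[ 15.1  -0.7 142.4] [-2.30655676 -4.31337162 -1.60121741] -4.887141968067192 0.04872584642402778
```

>>> arm_command:
  targets:
    - {"wx": 0, "wy": 0, "wz": 0, "tx": 0, "ty": 0.0005, "tz": -0.0005, "grip": 0.03}
    - {"wx": 0, "wy": 0, "wz": 0, "tx": 0, "ty": 0.0009, "tz": -0.0007, "grip": 0.03}
    - {"wx": 0, "wy": 0, "wz": 0, "tx": 0, "ty": 0.0011, "tz": -0.0008, "grip": 0.03}
    - {"wx": 0, "wy": 0, "wz": 0, "tx": 0, "ty": 0.0011, "tz": -0.0008, "grip": 0.03}

```text
time_s: 44.52
tool_pos: [0.5409, -0.0451, 0.1419]
ee_rot: [-0.784, -0.002, -0.452]
contact_force: [-5.6, -5.3, 3.9]
opening: 0.0485
```

Run:
```python
from h import *
s=st();print(vpos(),s["contact_force"],xh@s["contact_force"],s["opening"])
```

```text
[ 15.1  -0.7 141.9] [-5.56972846 -5.2538754   3.90501675] -7.154009844304762 0.048466094157618704
```

>>> arm_command:
  targets:
    - {"wx": 0, "wy": 0, "wz": 0, "tx": 0, "ty": 0, "tz": 0, "grip": 0.05}
    - {"wx": 0, "wy": 0, "wz": 0, "tx": 0, "ty": 0, "tz": 0, "grip": 0.055}
    - {"wx": 0, "wy": 0, "wz": 0, "tx": 0, "ty": 0, "tz": 0, "grip": 0.065}
    - {"wx": 0, "wy": 0, "wz": 0, "tx": 0, "ty": 0, "tz": 0, "grip": 0.072}
    - {"wx": 0, "wy": 0, "wz": 0, "tx": 0, "ty": -0.01, "tz": 0, "grip": 0.072}
    - {"wx": 0, "wy": 0, "wz": 0, "tx": 0, "ty": -0.03, "tz": 0, "grip": 0.072}
    - {"wx": 0, "wy": 0, "wz": 0, "tx": 0, "ty": -0.06, "tz": 0, "grip": 0.072}
    - {"wx": 0, "wy": 0, "wz": 0, "tx": 0, "ty": -0.09, "tz": -0.01, "grip": 0.072}
    - {"wx": 0, "wy": 0, "wz": 0, "tx": 0, "ty": -0.12, "tz": -0.0, "grip": 0.072}
    - {"wx": 0, "wy": 0, "wz": 0, "tx": 0, "ty": -0.15, "tz": 0.0, "grip": 0.072}
    - {"wx": 0, "wy": 0, "wz": 0, "tx": 0, "ty": -0.17, "tz": 0.0, "grip": 0.072}

```text
time_s: 45.43
tool_pos: [0.4879, -0.1555, 0.265]
ee_rot: [-0.785, -0.005, -0.454]
contact_force: [0.8, -0.6, -0.4]
opening: 0.0723
```

```bash
python3 chk.py 0 0 .3
python3 - <<'E'
from h import *
p=imaging.camera("top")
im=p["img"]
for a in (-25,155):
    B=vt(-.1532,.068*np.cos(np.radians(a)),.09+.068*np.sin(np.radians(a))); c=proj(p,B)[0]; print(a,B.round(4),c); cv2.circle(im,tuple(int(round(k)) for k in c),2,(0,0,255),1)
save(p,"t12",(310,160,430,260),5)
print(delta(vt(-.1532,.0616,.25),Rdown(64.3,0)))
E
```

```text
45.4333 [-107.3   -1.1  265. ] [-0.785317   -0.00521215 -0.45400579] [ 0.75  0.29 -0.13  1.95 -0.8   1.2   0.59] [ 0.8322039  -0.58571635 -0.38062317] 0.0723368477985397
0.83 [[18.0, -23.0, 109.0], [20.0, 2.0, 133.0], [23.0, 25.0, 157.0]] plane [ 2.1332e+01 -2.0000e-03 -7.0000e-03] 0.9
([-0.0028, 0.0515, 0.1015], [0.06, 0.04, 0.6])
-25 [ 0.4114 -0.1695  0.0613] [394.91220565 255.01211678]
155 [ 0.5224 -0.2231  0.1187] [417.42917984 214.59170196]
([-0.0625, -0.0243, -0.0425], [-34.91, -85.12, 35.5])
```

View pics/t12.png

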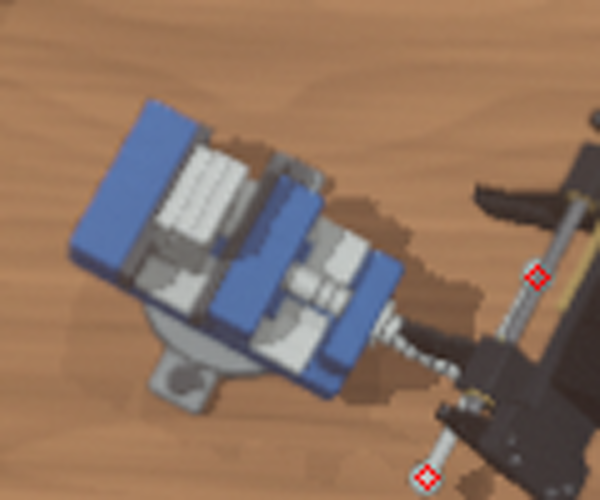

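>>> arm_command:
  targets:
    - {"wx": -2, "wy": -5, "wz": 2, "tx": -0.003, "ty": -0.01, "tz": -0.002, "grip": 0.06}
    - {"wx": -5, "wy": -11, "wz": 5, "tx": -0.008, "ty": -0.015, "tz": -0.005, "grip": 0.06}
    - {"wx": -7, "wy": -17, "wz": 7, "tx": -0.013, "ty": -0.018, "tz": -0.009, "grip": 0.06}
    - {"wx": -9.5, "wy": -23, "wz": 9.6, "tx": -0.018, "ty": -0.02, "tz": -0.012, "grip": 0.06}
    - {"wx": -12, "wy": -29, "wz": 12, "tx": -0.022, "ty": -0.022, "tz": -0.015, "grip": 0.06}
    - {"wx": -14.4, "wy": -35, "wz": 14.6, "tx": -0.026, "ty": -0.024, "tz": -0.018, "grip": 0.06}
    - {"wx": -16.8, "wy": -41, "wz": 17.1, "tx": -0.03, "ty": -0.024, "tz": -0.021, "grip": 0.06}
    - {"wx": -19.3, "wy": -47, "wz": 19.6, "tx": -0.035, "ty": -0.024, "tz": -0.024, "grip": 0.06}
    - {"wx": -21.7, "wy": -53, "wz": 22.1, "tx": -0.04, "ty": -0.024, "tz": -0.027, "grip": 0.06}
    - {"wx": -24.2, "wy": -59, "wz": 24.6, "tx": -0.045, "ty": -0.024, "tz": -0.03, "grip": 0.06}
    - {"wx": -26.7, "wy": -65, "wz": 27.1, "tx": -0.05, "ty": -0.024, "tz": -0.034, "grip": 0.06}
    - {"wx": -29.1, "wy": -71, "wz": 29.6, "tx": -0.055, "ty": -0.024, "tz": -0.038, "grip": 0.06}

```text
time_s: 46.58
tool_pos: [0.4195, -0.1678, 0.2518]
ee_rot: [-1.457, -0.088, 0.879]
contact_force: [-0.4, -0.5, -0.0]
opening: 0.0602
```

Run:
```python
from h import *
s=st();print(s["time_s"],s["tool_pos"],s["ee_rot"],s["joints"].round(2))
print(delta(vt(-.1532,.0616,.2),Rdown(64.3,0)))
```

```text
46.5833 [ 0.41949979 -0.16777148  0.2518422 ] [-1.45739209 -0.0881731   0.87895424] [ 0.61  0.14 -0.26  1.95 -0.09  1.13  1.27]
([-0.011, 0.0513, -0.0007], [-5.85, -13.63, 5.81])
```

>>> arm_command:
  targets:
    - {"wx": -3, "wy": -7, "wz": 3, "tx": -0.006, "ty": 0.01, "tz": 0, "grip": 0.06}
    - {"wx": -5.8, "wy": -13.6, "wz": 5.8, "tx": -0.011, "ty": 0.03, "tz": -0.0007, "grip": 0.06}
    - {"wx": -5.8, "wy": -13.6, "wz": 5.8, "tx": -0.011, "ty": 0.045, "tz": -0.0007, "grip": 0.06}
    - {"wx": -5.8, "wy": -13.6, "wz": 5.8, "tx": -0.011, "ty": 0.051, "tz": -0.0007, "grip": 0.06}
    - {"wx": -5.8, "wy": -13.6, "wz": 5.8, "tx": -0.011, "ty": 0.051, "tz": -0.0007, "grip": 0.06}
    - {"wx": -5.8, "wy": -13.6, "wz": 5.8, "tx": -0.011, "ty": 0.051, "tz": -0.0007, "grip": 0.06}

```text
time_s: 47.08
tool_pos: [0.4117, -0.1691, 0.2]
ee_rot: [-1.569, -0.001, 1.122]
contact_force: [0.1, -0.6, -0.3]
opening: 0.06
```

Run:
```python
from h import *
s=st();print(s["time_s"],s["tool_pos"],s["ee_rot"],s["joints"].round(2))
print(delta(vt(-.1532,.0616,.0613),Rdown(64.3,0)))
```

```text
47.0833 [ 0.41165235 -0.16912869  0.20003321] [-1.56862594e+00 -9.32198532e-04  1.12180653e+00] [ 0.57  0.15 -0.3   2.08  0.05  0.93  1.36]
([-0.0006, 0.1387, -0.0003], [-0.12, -0.03, 0.05])
```

>>> arm_command:
  grip_force: 35
  targets:
    - {"wx": 0, "wy": 0, "wz": 0, "tx": -0.0006, "ty": 0.03, "tz": 0, "grip": 0.05}
    - {"wx": 0, "wy": 0, "wz": 0, "tx": -0.0006, "ty": 0.065, "tz": 0, "grip": 0.05}
    - {"wx": 0, "wy": 0, "wz": 0, "tx": -0.0006, "ty": 0.1, "tz": 0, "grip": 0.05}
    - {"wx": 0, "wy": 0, "wz": 0, "tx": -0.0006, "ty": 0.125, "tz": 0, "grip": 0.05}
    - {"wx": 0, "wy": 0, "wz": 0, "tx": -0.0006, "ty": 0.138, "tz": 0, "grip": 0.05}
    - {"wx": 0, "wy": 0, "wz": 0, "tx": -0.0006, "ty": 0.1385, "tz": 0, "grip": 0.05}
    - {"wx": 0, "wy": 0, "wz": 0, "tx": -0.0006, "ty": 0.1385, "tz": 0, "grip": 0.05}
    - {"wx": 0, "wy": 0, "wz": 0, "tx": -0.0006, "ty": 0.1385, "tz": 0, "grip": 0.0}
    - {"wx": 0, "wy": 0, "wz": 0, "tx": -0.0006, "ty": 0.1385, "tz": 0, "grip": 0.0}
    - {"wx": 0, "wy": 0, "wz": 0, "tx": -0.0006, "ty": 0.1385, "tz": 0, "grip": 0.0}
    - {"wx": 0, "wy": 0, "wz": 0, "tx": -0.0006, "ty": 0.1385, "tz": 0, "grip": 0.0}
    - {"wx": 0, "wy": 0, "wz": 0, "tx": -0.0006, "ty": 0.1385, "tz": 0, "grip": 0.0}

```text
time_s: 48.08
tool_pos: [0.4115, -0.1696, 0.0622]
ee_rot: [-1.57, -0.001, 1.122]
contact_force: [0.3, 0.0, -0.6]
opening: 0.0243
```

>>> arm_command:
  targets:
    - {"wx": 0, "wy": 0, "wz": 0, "tx": 0.0003, "ty": -0.01, "tz": 0.0037, "grip": 0.0}
    - {"wx": 0, "wy": 0, "wz": 0, "tx": 0.0006, "ty": -0.0205, "tz": 0.0059, "grip": 0.0}
    - {"wx": 0, "wy": 0, "wz": 0, "tx": 0.0009, "ty": -0.0311, "tz": 0.0063, "grip": 0.0}
    - {"wx": 0, "wy": 0, "wz": 0, "tx": 0.0012, "ty": -0.0417, "tz": 0.0051, "grip": 0.0}
    - {"wx": 0, "wy": 0, "wz": 0, "tx": 0.0015, "ty": -0.052, "tz": 0.0023, "grip": 0.0}
    - {"wx": 0, "wy": 0, "wz": 0, "tx": 0.0018, "ty": -0.0617, "tz": -0.0022, "grip": 0.0}
    - {"wx": 0, "wy": 0, "wz": 0, "tx": 0.0021, "ty": -0.0706, "tz": -0.0081, "grip": 0.0}
    - {"wx": 0, "wy": 0, "wz": 0, "tx": 0.0024, "ty": -0.0785, "tz": -0.0153, "grip": 0.0}
    - {"wx": 0, "wy": 0, "wz": 0, "tx": 0.0027, "ty": -0.0851, "tz": -0.0236, "grip": 0.0}
    - {"wx": 0, "wy": 0, "wz": 0, "tx": 0.003, "ty": -0.0904, "tz": -0.0329, "grip": 0.0}
    - {"wx": 0, "wy": 0, "wz": 0, "tx": 0.003, "ty": -0.0904, "tz": -0.0329, "grip": 0.0}

```text
time_s: 49.0
tool_pos: [0.4409, -0.1805, 0.1544]
ee_rot: [-1.565, 0.0, 1.122]
contact_force: [-7.5, 3.3, 11.4]
opening: 0.0175
```

```bash
cat > bar.py <<'E'
from h import *
import sys
s=st(); v=vpos(); print(s["time_s"],v,"ang",np.degrees(np.arctan2(v[2]-90,v[1])).round(1),"rad",np.hypot(v[2]-90,v[1]).round(1),s["ee_rot"],"F",np.round([xh@s["contact_force"],yh@s["contact_force"],s["contact_force"][2]],1),s["opening"])
E
python3 bar.py
```

```text
49.0 [-150.3   30.3  154.4] ang 64.8 rad 71.2 [-1.56517279e+00  4.67220826e-05  1.12159566e+00] F [-0.3  8.1 11.4] 0.017509172416504508
```

Run:
```python
from h import *
s=st(); R0=toolR(s)
print(delta(vt(-.1503,0,.1),Rdown(64.3))[1])
for i,f in enumerate([65,73,82,91,100,109,118,127,136,145,155]):
    print(f,delta(vt(-.1505+.0003*i,.067*np.cos(np.radians(f)),.09+.067*np.sin(np.radians(f)))))
```

```text
[-0.32, -0.04, -0.0]
65 [-0.0002, 0.0037, -0.0021]
73 [0.0001, 0.0003, -0.0108]
82 [0.0004, -0.002, -0.021]
91 [0.0007, -0.0027, -0.0315]
100 [0.001, -0.0018, -0.042]
109 [0.0012, 0.0008, -0.0522]
118 [0.0015, 0.0049, -0.0618]
127 [0.0018, 0.0105, -0.0707]
136 [0.0021, 0.0175, -0.0786]
145 [0.0024, 0.0255, -0.0854]
155 [0.0027, 0.0356, -0.0913]
```

>>> arm_command:
  targets:
    - {"wx": 0, "wy": 0, "wz": 0, "tx": 0, "ty": 0.0037, "tz": -0.0021, "grip": 0.0}
    - {"wx": -0.3, "wy": 0, "wz": 0, "tx": 0.0001, "ty": 0.0003, "tz": -0.0108, "grip": 0.0}
    - {"wx": -0.3, "wy": 0, "wz": 0, "tx": 0.0004, "ty": -0.002, "tz": -0.021, "grip": 0.0}
    - {"wx": -0.3, "wy": 0, "wz": 0, "tx": 0.0007, "ty": -0.0027, "tz": -0.0315, "grip": 0.0}
    - {"wx": -0.3, "wy": 0, "wz": 0, "tx": 0.001, "ty": -0.0018, "tz": -0.042, "grip": 0.0}
    - {"wx": -0.3, "wy": 0, "wz": 0, "tx": 0.0012, "ty": 0.0008, "tz": -0.0522, "grip": 0.0}
    - {"wx": -0.3, "wy": 0, "wz": 0, "tx": 0.0015, "ty": 0.0049, "tz": -0.0618, "grip": 0.0}
    - {"wx": -0.3, "wy": 0, "wz": 0, "tx": 0.0018, "ty": 0.0105, "tz": -0.0707, "grip": 0.0}
    - {"wx": -0.3, "wy": 0, "wz": 0, "tx": 0.0021, "ty": 0.0175, "tz": -0.0786, "grip": 0.0}
    - {"wx": -0.3, "wy": 0, "wz": 0, "tx": 0.0024, "ty": 0.0255, "tz": -0.0854, "grip": 0.0}
    - {"wx": -0.3, "wy": 0, "wz": 0, "tx": 0.0027, "ty": 0.0356, "tz": -0.0913, "grip": 0.0}
    - {"wx": -0.3, "wy": 0, "wz": 0, "tx": 0.0027, "ty": 0.0356, "tz": -0.0913, "grip": 0.0}

```text
time_s: 50.0
tool_pos: [0.5236, -0.2175, 0.1155]
ee_rot: [-1.566, 0.0, 1.122]
contact_force: [-0.4, -0.7, -0.4]
opening: 0.0003
```

```bash
python3 bar.py
```

```text
50.0 [-147.6  -60.3  115.5] ang 157.1 rad 65.5 [-1.56644405e+00  9.04229774e-05  1.12163291e+00] F [-0.9  0.1 -0.4] 0.0003119075376660362
```

Run:
```python
from h import *
p=imaging.camera("side"); save(p,"s13",(300,170,420,300),4.5)
q=imaging.camera("top")
for c in (p,q):
    for d in masks_of(c,"bar_a")[:2]:
        X,_,_=cloud(c,d["mask"]);Y=np.c_[(X-O)@xh,(X-O)@yh,X[:,2]]*1000
        Y=Y[(Y[:,0]<-125)&(Y[:,0]>-170)&(abs(Y[:,1])<85)]
        print(d["p"],d["bbox"],len(Y)); 
        if len(Y)>10:
            r=np.hypot(Y[:,1],Y[:,2]-90);a=np.degrees(np.arctan2(Y[:,2]-90,Y[:,1])); m=(r>35)&(r<80); print(np.histogram(a[m],bins=np.arange(-180,181,20)))
```

```text
0.62 [349.2, 235.2, 378.3, 294.4] 423
(array([  0,   0,   0,  42,  40,   0,   0,   0,   0,   0,   0,   0, 102,
        19,   0,   0,   0,   0]), array([-180, -160, -140, -120, -100,  -80,  -60,  -40,  -20,    0,   20,
         40,   60,   80,  100,  120,  140,  160,  180]))
0.63 [367.2, 214.3, 412.6, 241.4] 113
(array([ 0,  0,  0,  0,  0,  0,  0,  0,  0,  0,  0,  0, 25, 11,  0,  0,  0,
        0]), array([-180, -160, -140, -120, -100,  -80,  -60,  -40,  -20,    0,   20,
         40,   60,   80,  100,  120,  140,  160,  180]))
```

View pics/s13.png

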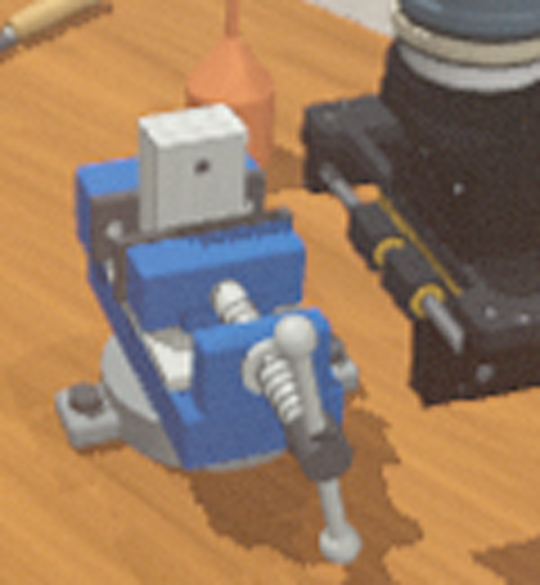

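Run:
```python
from h import *
p=imaging.camera("side")
for f in range(66,96,4):
    a=np.radians(f); print(f,proj(p,vt(-.1499,.068*np.cos(a),.09+.068*np.sin(a)))[0].round(1),proj(p,vt(-.1499,-.068*np.cos(a),.09-.068*np.sin(a)))[0].round(1))
print("want",(295/4.5+300,337/4.5+170),(340/4.5+300,545/4.5+170))
s=st();print(s["tool_pos"])
f=np.radians(78);print(delta(vt(-.1499,.068*np.cos(f),.09+.068*np.sin(f)-.004),Rdown(64.3)))
```

```text
66 [359.4 247.4] [380.9 287.6]
70 [361.5 246.3] [379.  288.6]
74 [363.6 245.3] [377.  289.6]
78 [365.8 244.4] [375.1 290.4]
82 [368.  243.7] [373.1 291.1]
86 [370.1 243. ] [371.1 291.7]
90 [372.3 242.5] [369.1 292.2]
94 [374.5 242.2] [367.1 292.6]
want (365.55555555555554, 244.88888888888889) (375.55555555555554, 291.1111111111111)
[ 0.52398779 -0.21750037  0.11856668]
([-0.0024, -0.0339, 0.0747], [-0.01, -0.03, -0.0])
```

>>> arm_command:
  grip_force: 55
  targets:
    - {"wx": 0, "wy": 0, "wz": 0, "tx": 0, "ty": -0.04, "tz": -0.005, "grip": 0.05}
    - {"wx": 0, "wy": 0, "wz": 0, "tx": -0.001, "ty": -0.08, "tz": -0.005, "grip": 0.05}
    - {"wx": 0, "wy": 0, "wz": 0, "tx": -0.0024, "ty": -0.105, "tz": 0.015, "grip": 0.05}
    - {"wx": 0, "wy": 0, "wz": 0, "tx": -0.0024, "ty": -0.105, "tz": 0.05, "grip": 0.05}
    - {"wx": 0, "wy": 0, "wz": 0, "tx": -0.0024, "ty": -0.105, "tz": 0.0747, "grip": 0.05}
    - {"wx": 0, "wy": 0, "wz": 0, "tx": -0.0024, "ty": -0.105, "tz": 0.0747, "grip": 0.05}
    - {"wx": 0, "wy": 0, "wz": 0, "tx": -0.0024, "ty": -0.105, "tz": 0.0747, "grip": 0.05}
    - {"wx": 0, "wy": 0, "wz": 0, "tx": -0.0024, "ty": -0.08, "tz": 0.0747, "grip": 0.05}
    - {"wx": 0, "wy": 0, "wz": 0, "tx": -0.0024, "ty": -0.055, "tz": 0.0747, "grip": 0.05}
    - {"wx": 0, "wy": 0, "wz": 0, "tx": -0.0024, "ty": -0.035, "tz": 0.0747, "grip": 0.05}
    - {"wx": 0, "wy": 0, "wz": 0, "tx": -0.0024, "ty": -0.034, "tz": 0.0747, "grip": 0.05}
    - {"wx": 0, "wy": 0, "wz": 0, "tx": -0.0024, "ty": -0.034, "tz": 0.0747, "grip": 0.05}

```text
time_s: 51.25
tool_pos: [0.4559, -0.1873, 0.152]
ee_rot: [-1.569, -0.0, 1.122]
contact_force: [0.8, -0.5, -0.2]
opening: 0.0496
```

>>> arm_command:
  targets:
    - {"wx": 0, "wy": 0, "wz": 0, "tx": 0, "ty": 0, "tz": 0, "grip": 0.02}
    - {"wx": 0, "wy": 0, "wz": 0, "tx": 0, "ty": 0, "tz": 0, "grip": 0.0}
    - {"wx": 0, "wy": 0, "wz": 0, "tx": 0, "ty": 0, "tz": 0, "grip": 0.0}
    - {"wx": 0, "wy": 0, "wz": 0, "tx": 0, "ty": 0, "tz": 0, "grip": 0.0}
    - {"wx": 0, "wy": 0, "wz": 0, "tx": 0, "ty": 0, "tz": 0, "grip": 0.0}
    - {"wx": 0, "wy": 0, "wz": 0, "tx": 0, "ty": 0, "tz": 0, "grip": 0.0}
    - {"wx": 0, "wy": 0, "wz": 0, "tx": 0, "ty": 0, "tz": 0, "grip": 0.0}

```text
time_s: 51.83
tool_pos: [0.4562, -0.1872, 0.1524]
ee_rot: [-1.57, -0.0, 1.122]
contact_force: [-0.8, 0.9, 3.0]
opening: 0.0174
```

```bash
python3 bar.py
python3 - <<'E'
from h import *
# ball sits ~ at 78deg now: offset between TCP and ball kept constant
f0=np.radians(78)
for i,f in enumerate(range(85,158,7)):
    a=np.radians(f); print(f,(1000*np.array([.00191*(a-f0), -.068*(np.sin(a)-np.sin(f0)), .068*(np.cos(a)-np.cos(f0))])).round(1))
E
```

```text
51.8333 [-149.6   13.6  152.4] ang 77.7 rad 63.9 [-1.56966835e+00 -4.09167713e-04  1.12183125e+00] F [0.4 1.1 3. ] 0.017403424654191882
85 [ 0.2 -1.2 -8.2]
92 [  0.5  -1.4 -16.5]
99 [  0.7  -0.6 -24.8]
106 [  0.9   1.1 -32.9]
113 [  1.2   3.9 -40.7]
120 [  1.4   7.6 -48.1]
127 [  1.6  12.2 -55.1]
134 [  1.9  17.6 -61.4]
141 [  2.1  23.7 -67. ]
148 [  2.3  30.5 -71.8]
155 [  2.6  37.8 -75.8]
```

>>> arm_command:
  targets:
    - {"wx": 0, "wy": 0, "wz": 0, "tx": 0.0002, "ty": -0.0012, "tz": -0.0082, "grip": 0.0}
    - {"wx": 0, "wy": 0, "wz": 0, "tx": 0.0005, "ty": -0.0014, "tz": -0.0165, "grip": 0.0}
    - {"wx": 0, "wy": 0, "wz": 0, "tx": 0.0007, "ty": -0.0006, "tz": -0.0248, "grip": 0.0}
    - {"wx": 0, "wy": 0, "wz": 0, "tx": 0.0009, "ty": 0.0011, "tz": -0.0329, "grip": 0.0}
    - {"wx": 0, "wy": 0, "wz": 0, "tx": 0.0012, "ty": 0.0039, "tz": -0.0407, "grip": 0.0}
    - {"wx": 0, "wy": 0, "wz": 0, "tx": 0.0014, "ty": 0.0076, "tz": -0.0481, "grip": 0.0}
    - {"wx": 0, "wy": 0, "wz": 0, "tx": 0.0016, "ty": 0.0122, "tz": -0.0551, "grip": 0.0}
    - {"wx": 0, "wy": 0, "wz": 0, "tx": 0.0019, "ty": 0.0176, "tz": -0.0614, "grip": 0.0}
    - {"wx": 0, "wy": 0, "wz": 0, "tx": 0.0021, "ty": 0.0237, "tz": -0.067, "grip": 0.0}
    - {"wx": 0, "wy": 0, "wz": 0, "tx": 0.0023, "ty": 0.0305, "tz": -0.0718, "grip": 0.0}
    - {"wx": 0, "wy": 0, "wz": 0, "tx": 0.0026, "ty": 0.0378, "tz": -0.0758, "grip": 0.0}
    - {"wx": 0, "wy": 0, "wz": 0, "tx": 0.0026, "ty": 0.0378, "tz": -0.0758, "grip": 0.0}

```text
time_s: 52.83
tool_pos: [0.5299, -0.2201, 0.1157]
ee_rot: [-1.579, -0.001, 1.121]
contact_force: [5.3, -3.6, 2.4]
opening: 0.0163
```

```bash
python3 bar.py
```

```text
52.8333 [-147.2  -67.   115.7] ang 159.0 rad 71.8 [-1.57856067e+00 -9.10817138e-04  1.12126651e+00] F [-0.9 -6.4  2.4] 0.016322552309226412
```

>>> arm_command:
  targets:
    - {"wx": 0, "wy": 0, "wz": 0, "tx": 0, "ty": 0, "tz": 0, "grip": 0.05}
    - {"wx": 0, "wy": 0, "wz": 0, "tx": 0, "ty": 0, "tz": 0, "grip": 0.05}
    - {"wx": 0, "wy": 0, "wz": 0, "tx": 0, "ty": 0, "tz": 0, "grip": 0.05}
    - {"wx": 0, "wy": 0, "wz": 0, "tx": 0, "ty": -0.04, "tz": 0, "grip": 0.05}
    - {"wx": 0, "wy": 0, "wz": 0, "tx": 0, "ty": -0.08, "tz": 0.01, "grip": 0.05}
    - {"wx": 0.5, "wy": 0, "wz": 0, "tx": 0, "ty": -0.09, "tz": 0.045, "grip": 0.05}
    - {"wx": 0.5, "wy": 0, "wz": 0, "tx": 0, "ty": -0.09, "tz": 0.085, "grip": 0.05}
    - {"wx": 0.5, "wy": 0, "wz": 0, "tx": 0, "ty": -0.09, "tz": 0.115, "grip": 0.05}
    - {"wx": 0.5, "wy": 0, "wz": 0, "tx": 0, "ty": -0.09, "tz": 0.129, "grip": 0.05}
    - {"wx": 0.5, "wy": 0, "wz": 0, "tx": 0, "ty": -0.09, "tz": 0.129, "grip": 0.05}
    - {"wx": 0.5, "wy": 0, "wz": 0, "tx": 0, "ty": -0.09, "tz": 0.129, "grip": 0.05}

```text
time_s: 53.75
tool_pos: [0.4128, -0.1638, 0.205]
ee_rot: [-1.571, -0.0, 1.121]
contact_force: [-0.3, 0.2, -0.4]
opening: 0.0498
```

```bash
cat > ang.py <<'E'
from h import *
p=imaging.camera("side"); X,u,v=cloud(p)
Y=np.c_[(X-O)@xh,(X-O)@yh,X[:,2]]*1000
r=np.hypot(Y[:,1],Y[:,2]-90); m=(Y[:,0]<-125)&(Y[:,0]>-170)&(r>25)&(r<82)&(Y[:,2]<165)&(Y[:,2]>12)
a=np.degrees(np.arctan2(Y[:,2]-90,Y[:,1]))[m]
h,e=np.histogram(a,bins=np.arange(-180,181,10)); print([(int(e[i]),int(h[i])) for i in range(36) if h[i]>3])
E
python3 ang.py; python3 bar.py
python3 - <<'E'
from h import *
f=np.radians(-25); print(delta(vt(-.1472,.068*np.cos(f),.09+.068*np.sin(f)-.003),Rdown(64.3)))
E
```

```text
[(-40, 13), (-30, 123), (-20, 8), (140, 128), (150, 23)]
53.8 [-147.4   61.9  205.1] ang 61.7 rad 130.7 [-1.57127771e+00 -9.03190986e-04  1.12120373e+00] F [-0.6 -0.5 -0.3] 0.05020632066192849
([0.0001, 0.1468, -0.0002], [0.03, -0.06, 0.05])
```

>>> arm_command:
  grip_force: 60
  targets:
    - {"wx": 0, "wy": 0, "wz": 0, "tx": 0, "ty": 0.03, "tz": -0.002, "grip": 0.05}
    - {"wx": 0, "wy": 0, "wz": 0, "tx": 0, "ty": 0.065, "tz": -0.002, "grip": 0.05}
    - {"wx": 0, "wy": 0, "wz": 0, "tx": 0, "ty": 0.1, "tz": -0.002, "grip": 0.05}
    - {"wx": 0, "wy": 0, "wz": 0, "tx": 0, "ty": 0.13, "tz": -0.002, "grip": 0.05}
    - {"wx": 0, "wy": 0, "wz": 0, "tx": 0, "ty": 0.147, "tz": -0.002, "grip": 0.05}
    - {"wx": 0, "wy": 0, "wz": 0, "tx": 0, "ty": 0.15, "tz": -0.002, "grip": 0.05}
    - {"wx": 0, "wy": 0, "wz": 0, "tx": 0, "ty": 0.15, "tz": -0.002, "grip": 0.04}
    - {"wx": 0, "wy": 0, "wz": 0, "tx": 0, "ty": 0.15, "tz": -0.002, "grip": 0.0}
    - {"wx": 0, "wy": 0, "wz": 0, "tx": 0, "ty": 0.15, "tz": -0.002, "grip": 0.0}
    - {"wx": 0, "wy": 0, "wz": 0, "tx": 0, "ty": 0.15, "tz": -0.002, "grip": 0.0}
    - {"wx": 0, "wy": 0, "wz": 0, "tx": 0, "ty": 0.15, "tz": -0.002, "grip": 0.0}
    - {"wx": 0, "wy": 0, "wz": 0, "tx": 0, "ty": 0.15, "tz": -0.002, "grip": 0.0}

```text
time_s: 54.8
tool_pos: [0.4162, -0.1652, 0.0559]
ee_rot: [-1.573, -0.001, 1.121]
contact_force: [-0.6, -0.9, 2.4]
opening: 0.0176
```

```bash
python3 bar.py
python3 - <<'E'
from h import *
f0=np.radians(-28)
for i,f in enumerate(range(-22,66,6)):
    a=np.radians(f); print(f,(1000*np.array([.00191*(a-f0), -.068*(np.sin(a)-np.sin(f0)), .068*(np.cos(a)-np.cos(f0))])).round(1))
E
```

```text
54.8 [-147.2   59.2   55.9] ang -29.9 rad 68.3 [-1.57322295e+00 -1.03313031e-03  1.12105712e+00] F [-1.   0.2  2.4] 0.017582601018948638
-22 [ 0.2 -6.5  3. ]
-16 [  0.4 -13.2   5.3]
-10 [  0.6 -20.1   6.9]
-4 [  0.8 -27.2   7.8]
2 [  1.  -34.3   7.9]
8 [  1.2 -41.4   7.3]
14 [  1.4 -48.4   5.9]
20 [  1.6 -55.2   3.9]
26 [  1.8 -61.7   1.1]
32 [  2.  -68.   -2.4]
38 [  2.2 -73.8  -6.5]
44 [  2.4 -79.2 -11.1]
50 [  2.6 -84.  -16.3]
56 [  2.8 -88.3 -22. ]
62 [  3.  -92.  -28.1]
```

>>> arm_command:
  targets:
    - {"wx": 0, "wy": 0, "wz": 0, "tx": 0.0002, "ty": -0.0065, "tz": 0.003, "grip": 0.0}
    - {"wx": 0, "wy": 0, "wz": 0, "tx": 0.0004, "ty": -0.0132, "tz": 0.0053, "grip": 0.0}
    - {"wx": 0, "wy": 0, "wz": 0, "tx": 0.0006, "ty": -0.0201, "tz": 0.0069, "grip": 0.0}
    - {"wx": 0, "wy": 0, "wz": 0, "tx": 0.0008, "ty": -0.0272, "tz": 0.0078, "grip": 0.0}
    - {"wx": 0, "wy": 0, "wz": 0, "tx": 0.001, "ty": -0.0343, "tz": 0.0079, "grip": 0.0}
    - {"wx": 0, "wy": 0, "wz": 0, "tx": 0.0012, "ty": -0.0414, "tz": 0.0073, "grip": 0.0}
    - {"wx": 0, "wy": 0, "wz": 0, "tx": 0.0014, "ty": -0.0484, "tz": 0.0059, "grip": 0.0}
    - {"wx": 0, "wy": 0, "wz": 0, "tx": 0.0016, "ty": -0.0552, "tz": 0.0039, "grip": 0.0}
    - {"wx": 0, "wy": 0, "wz": 0, "tx": 0.0018, "ty": -0.0617, "tz": 0.0011, "grip": 0.0}
    - {"wx": 0, "wy": 0, "wz": 0, "tx": 0.0018, "ty": -0.0617, "tz": 0.0011, "grip": 0.0}

```text
time_s: 55.63
tool_pos: [0.4153, -0.1628, 0.1186]
ee_rot: [-1.571, -0.0, 1.121]
contact_force: [-4.5, 3.9, 1.4]
opening: 0.0173
```

```bash
python3 bar.py; python3 ang.py
python3 - <<'E'
from h import *
f0=np.radians(26)
for i,f in enumerate(range(29,60,3)):
    a=np.radians(f); print(f,delta(vt(-.1454+.00191*(a-f0), .0665*np.cos(a),.0870+.0665*np.sin(a))))
E
```

```text
55.6333 [-145.5   61.1  118.6] ang 25.1 rad 67.5 [-1.57127556e+00 -4.61724097e-04  1.12105861e+00] F [1.5 5.7 1.4] 0.01729310778921498
[(-170, 57), (-160, 58), (10, 25), (20, 44)]
29 [0.0002, -0.0009, -0.0031]
32 [0.0003, -0.0039, -0.0048]
35 [0.0004, -0.0068, -0.0068]
38 [0.0005, -0.0096, -0.0088]
41 [0.0006, -0.0123, -0.011]
44 [0.0007, -0.0149, -0.0134]
47 [0.0008, -0.0173, -0.0159]
50 [0.0009, -0.0196, -0.0185]
53 [0.001, -0.0218, -0.0212]
56 [0.0011, -0.0238, -0.0241]
59 [0.0012, -0.0257, -0.027]
```

>>> arm_command:
  targets:
    - {"wx": 0, "wy": 0, "wz": 0, "tx": 0.0002, "ty": -0.0015, "tz": -0.0025, "grip": 0.0}
    - {"wx": 0, "wy": 0, "wz": 0, "tx": 0.0003, "ty": -0.0039, "tz": -0.0044, "grip": 0.0}
    - {"wx": 0, "wy": 0, "wz": 0, "tx": 0.0004, "ty": -0.0068, "tz": -0.0066, "grip": 0.0}
    - {"wx": 0, "wy": 0, "wz": 0, "tx": 0.0005, "ty": -0.0096, "tz": -0.0088, "grip": 0.0}
    - {"wx": 0, "wy": 0, "wz": 0, "tx": 0.0005, "ty": -0.0096, "tz": -0.0088, "grip": 0.0}

```text
time_s: 56.1
tool_pos: [0.4204, -0.165, 0.1273]
ee_rot: [-1.564, 0.001, 1.121]
contact_force: [-7.2, 4.5, 1.9]
opening: 0.0173
```

```bash
cat >> bar.py <<'E'
a=np.arctan2(v[2]-90,v[1]); F=[yh@s["contact_force"],s["contact_force"][2]]; print("tangential",round(-F[0]*np.sin(a)+F[1]*np.cos(a),2),"radial",round(F[0]*np.cos(a)+F[1]*np.sin(a),2))
f0=a
for d in (4,8,12,16,20,24):
    b=a+np.radians(d); print(d,delta(vt(v[0]/1000+.00191*(b-a),.067*np.cos(b),.0885+.067*np.sin(b))))
E
python3 bar.py
```

```text
56.1 [-145.2   55.5  127.3] ang 33.9 rad 66.9 [-1.56361858e+00  7.09500077e-04  1.12118609e+00] F [0.9 8.5 1.9] 0.017287615778414547
tangential -3.11 radial 8.1
4 [0.0002, -0.0024, -0.0026]
8 [0.0003, -0.006, -0.0056]
12 [0.0004, -0.0094, -0.0088]
16 [0.0005, -0.0125, -0.0123]
20 [0.0007, -0.0154, -0.0159]
24 [0.0008, -0.0181, -0.0198]
```

>>> arm_command:
  targets:
    - {"wx": -0.4, "wy": 0, "wz": 0, "tx": 0.0001, "ty": -0.002, "tz": -0.0003, "grip": 0.0}
    - {"wx": -0.4, "wy": 0, "wz": 0, "tx": 0.0002, "ty": -0.0045, "tz": -0.0022, "grip": 0.0}
    - {"wx": -0.4, "wy": 0, "wz": 0, "tx": 0.0003, "ty": -0.007, "tz": -0.0045, "grip": 0.0}
    - {"wx": -0.4, "wy": 0, "wz": 0, "tx": 0.0003, "ty": -0.007, "tz": -0.0045, "grip": 0.0}

```text
time_s: 56.43
tool_pos: [0.4249, -0.167, 0.1346]
ee_rot: [-1.57, 0.001, 1.121]
contact_force: [-1.0, 1.1, -3.7]
opening: 0.0171
```

```bash
python3 bar.py;python3 ang.py
```

```text
56.4333 [-145.1   50.6  134.6] ang 41.4 rad 67.5 [-1.57032910e+00  9.12814853e-04  1.12095840e+00] F [ 0.5  1.4 -3.7] 0.01708512647960153
tangential -3.7 radial -1.45
4 [0.0001, -0.0016, -0.0035]
8 [0.0002, -0.0048, -0.007]
12 [0.0004, -0.0077, -0.0106]
16 [0.0005, -0.0104, -0.0145]
20 [0.0006, -0.0127, -0.0185]
24 [0.0008, -0.0148, -0.0227]
[(-150, 79), (-140, 27), (30, 69), (40, 36)]
```

>>> arm_command:
  targets:
    - {"wx": 0, "wy": 0, "wz": 0, "tx": 0.0001, "ty": -0.002, "tz": -0.0026, "grip": 0.0}
    - {"wx": 0, "wy": 0, "wz": 0, "tx": 0.0002, "ty": -0.0037, "tz": -0.0046, "grip": 0.0}
    - {"wx": 0, "wy": 0, "wz": 0, "tx": 0.0003, "ty": -0.0055, "tz": -0.0066, "grip": 0.0}
    - {"wx": 0, "wy": 0, "wz": 0, "tx": 0.0003, "ty": -0.0055, "tz": -0.0066, "grip": 0.0}

```text
time_s: 56.82
tool_pos: [0.4296, -0.1692, 0.1397]
ee_rot: [-1.567, 0.002, 1.121]
contact_force: [-4.7, 3.3, -4.3]
opening: 0.0171
```

```bash
python3 bar.py;python3 ang.py
```

```text
56.8167 [-145.    45.4  139.7] ang 47.6 rad 67.3 [-1.56673563  0.00157691  1.12084201] F [ 0.9  5.6 -4.3] 0.017091749990853562
tangential -7.04 radial 0.67
4 [0.0001, -0.0013, -0.0038]
8 [0.0002, -0.0041, -0.0075]
12 [0.0004, -0.0066, -0.0114]
16 [0.0005, -0.0088, -0.0156]
20 [0.0006, -0.0108, -0.0198]
24 [0.0008, -0.0124, -0.0242]
[(-150, 35), (-140, 60), (-130, 9), (30, 26), (40, 83), (50, 16)]
```

>>> arm_command:
  targets:
    - {"wx": 0, "wy": 0, "wz": 0, "tx": 0.0001, "ty": -0.0018, "tz": -0.003, "grip": 0.0}
    - {"wx": 0, "wy": 0, "wz": 0, "tx": 0.0002, "ty": -0.0034, "tz": -0.005, "grip": 0.0}
    - {"wx": 0, "wy": 0, "wz": 0, "tx": 0.0003, "ty": -0.0048, "tz": -0.007, "grip": 0.0}
    - {"wx": 0, "wy": 0, "wz": 0, "tx": 0.0003, "ty": -0.0048, "tz": -0.007, "grip": 0.0}

```text
time_s: 57.2
tool_pos: [0.4343, -0.1714, 0.1438]
ee_rot: [-1.562, 0.002, 1.121]
contact_force: [-5.7, 2.0, -7.0]
opening: 0.0172
```

```bash
python3 bar.py;python3 ang.py
```

```text
57.2 [-144.9   40.3  143.8] ang 53.2 rad 67.2 [-1.56177798  0.00234549  1.1206941 ] F [-0.6  6.  -7. ] 0.01718247836355716
tangential -9.03 radial -2.04
4 [0.0002, -0.001, -0.0039]
8 [0.0003, -0.0034, -0.0079]
12 [0.0004, -0.0056, -0.0121]
16 [0.0006, -0.0075, -0.0164]
20 [0.0007, -0.009, -0.0208]
24 [0.0008, -0.0102, -0.0253]
[(-140, 67), (-130, 34), (40, 77), (50, 56)]
```

>>> arm_command:
  targets:
    - {"wx": 0, "wy": 0, "wz": 0, "tx": 0, "ty": 0, "tz": 0, "grip": 0.03}
    - {"wx": 0, "wy": 0, "wz": 0, "tx": 0, "ty": 0, "tz": 0, "grip": 0.05}
    - {"wx": 0, "wy": 0, "wz": 0, "tx": 0, "ty": 0, "tz": 0, "grip": 0.05}
    - {"wx": 0, "wy": 0, "wz": 0, "tx": 0, "ty": 0, "tz": 0, "grip": 0.05}
    - {"wx": 0, "wy": 0, "wz": 0, "tx": 0, "ty": -0.03, "tz": 0, "grip": 0.05}
    - {"wx": 0, "wy": 0, "wz": 0, "tx": 0, "ty": -0.07, "tz": 0, "grip": 0.05}
    - {"wx": 0, "wy": 0, "wz": 0, "tx": 0, "ty": -0.11, "tz": 0.0, "grip": 0.05}
    - {"wx": 0, "wy": 0, "wz": 0, "tx": -0.04, "ty": -0.14, "tz": 0.0, "grip": 0.05}
    - {"wx": 0, "wy": 0, "wz": 0, "tx": -0.08, "ty": -0.16, "tz": 0.0, "grip": 0.05}
    - {"wx": 0, "wy": 0, "wz": 0, "tx": -0.12, "ty": -0.18, "tz": 0.0, "grip": 0.05}
    - {"wx": 0, "wy": 0, "wz": 0, "tx": -0.15, "ty": -0.18, "tz": 0.0, "grip": 0.05}
    - {"wx": 0, "wy": 0, "wz": 0, "tx": -0.15, "ty": -0.18, "tz": 0.0, "grip": 0.05}

```text
time_s: 58.25
tool_pos: [0.3675, -0.3156, 0.3275]
ee_rot: [-1.569, 0.008, 1.108]
contact_force: [-0.8, -0.4, 0.5]
opening: 0.0502
```

```bash
python3 ang.py; python3 chk.py 0 0 .3
python3 - <<'E'
from h import *
p=imaging.camera("side"); q=imaging.camera("top")
a=cv2.resize(p["img"][160:400,300:520],None,fx=2,fy=2,interpolation=2); b=cv2.resize(q["img"][170:270,310:430],None,fx=2.5,fy=2.5,interpolation=2)
im=np.zeros((480,760,3),np.uint8); im[:480,:440]=a; im[:250,445:745]=b; cv2.imwrite("pics/f14.png",im)
E
```

```text
[(-150, 64), (-140, 43), (30, 43), (40, 94)]
58.3 [-299.9   37.8  326.3] [-1.56717002  0.00510499  1.11140829] [ 0.77  0.09 -0.17  1.83  0.02  1.22  1.7 ] [ 0.66023698 -0.05911406 -1.11061426] 0.04981700660916019
0.65 [[19.0, -22.0, 114.0], [21.0, 2.0, 140.0], [29.0, 24.0, 163.0]] plane [ 2.1159e+01  5.0000e-03 -0.0000e+00] 0.85
0.63 [[38.0, -54.0, 0.0], [46.0, 16.0, 161.0], [307.0, 27.0, 164.0]] plane [275.894  -0.488  -1.413] 0.21
0.41 [[29.0, -18.0, 153.0], [34.0, 8.0, 162.0], [40.0, 25.0, 164.0]] plane [ 1.36775e+02 -8.70000e-02 -6.32000e-01] 0.5
([0.2948, 0.0239, -0.038], [34.99, 84.69, -35.53])
```

View pics/f14.png

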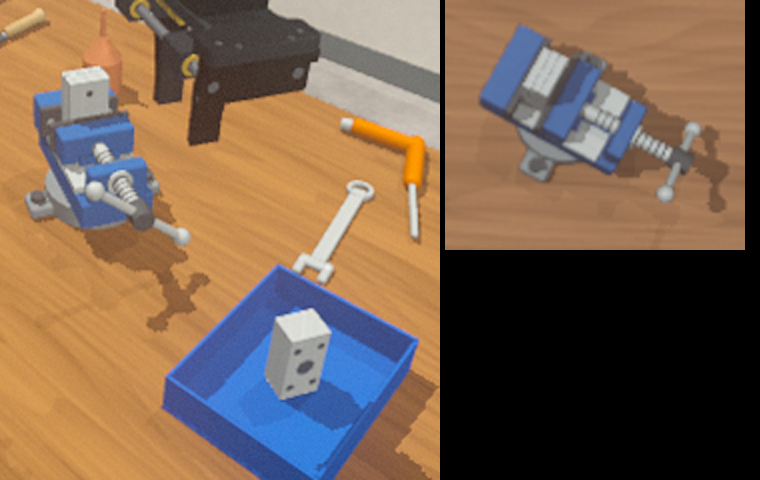

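```bash
python3 -c "
from h import *
print(ctrl.close_job())"
```

```text
the job is handed in; nothing more can be done
None
```

The job is finished and handed in at about 58 s of robot time. The vise was wound open about 8 mm and the die block set down standing in the blue tray. The three grey blanks then went in on their short edges against the fixed jaw, and the T-bar was wound clockwise until it resisted firmly.

**Final checks, after letting go and backing away:**
- **Pack:** the blanks stand upright and face to face, centred to about 2 mm. The pack's back face measures 20–21 mm on the vise x axis, where a 30 mm pack should end.
- **Die block:** it stands upright inside the tray.
- **Things to leave alone:** the wrench, the file and the oil can were not moved, and I never went near the orange and red look-alikes.

**What did not go cleanly:**
- **Slip on the T-bar:** the ball slipped out of the fingers once, half-way through winding closed. I found the bar again in the picture, gripped deeper and finished the stroke.
- **Clamping:** the last push was about 9 N at the ball, or 0.6 N m, above the 0.4 N m called firm. The bar then sprang back roughly 8° when released. I put that down to the screw's friction. I estimate about 0.2 N m of preload is left, but I did not measure it or tighten again.
- **Shifted blank:** one blank was knocked aside during the run. I found its new position before picking it up.

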